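# Slacken the puppet jig and park its locating pins

## Robot

A 6-joint arm with a two-finger parallel gripper is mounted at the origin on the work surface. World frame = base frame: x ahead of the robot, y to its left, z up, the work surface at z = 0. Lengths are in m, angles in rad, forces in N, time in s.
With the tool pointing down it reaches from about 0.3 to 0.75 m from the base axis. Payload 8.5 kg.
Tool frame: the origin (TCP) lies midway between the tips of the shut fingers; the grasp point (between the pads) lies 19 mm behind it (manip.grip_point_offset is the distance from the TCP to the grasp point, in m); z points along the fingers, y is the direction in which the jaws open and shut (so a half turn about z gives the same grasp; the last joint's range is limited). The gripper opens to 88 mm and grips with 3 to 60 N. Pads are 18 mm wide; open, the fingers measure 123 mm over their backs; the gripper's body (75 mm by 187 mm) begins 45 mm behind the grasp point.
Start: joints at [-1.382, 0.381, 1.297, -0, 1.464, -0.215], TCP at [0.216, -0.506, 0.239] pointing down, gripper open.
Joint ranges: [-3.11, 3.11], [-0.89, 2.33], [0.22, 2.48], [-1.42, 4.56], [0.17, 2.85], [-2.88, 2.88]. Speed limits (rad/s): [2.39, 2.39, 3.14, 3.14, 3.14, 3.14].

## Interface

Orientations are given as [roll, pitch, yaw] about the fixed x, y, z axes, in that order (R = Rz(yaw) Ry(pitch) Rx(roll)).
In Python, from cell import manip gives the robot as it stands.
- The arm moves only by the shell command python3 -m pendant 'ROWS' [FORCE]. ROWS is a JSON object of lists of equal length, an entry for each row: "grip": the opening, from 0 (shut) to 1 (fully open); "offset": the shift along the tool's x, y, z in mm, a list of three; "rotation": the turn, a rotation vector about the tool's x, y, z in degrees, a list of three. A call has 1 to 20 rows; each row is the pose to reach, as a shift and turn from the pose commanded when the call began, along the tool's axes at that moment; what a row does not reach only later rows make up. A row lasts 1/12 s, in which the tool goes at most 41.7 mm and 7.16 degrees, less where a joint would pass 70% of its speed; a pose out of reach is approached as far as the arm can. A call with a gripper value outside its range is refused whole. The fingers move at their own pace and stop on an object; FORCE is the grip in N (left out, the last holds). Time passes only in rows, so rows that repeat a pose let the fingers close. It gives the time, the measured TCP pose, the force and the opening at its end, in the units of the state.
- manip.sense(): the state, without advancing time (a new reading comes with each control period).
- manip.snapshot(name): name is "scene" or "top"; returns a dict with "frame" (480x640x3 uint8, blue, green, red), "range_z" (480x640 float32, m along the optical axis (not along the pixel's ray), 0 where there is no reading), "fx", "fy", "cx", "cy" (pixels), "view" (4x4, takes a point from world to camera coordinates). Camera axes: x right, y up, looking along -z (the intrinsics and any distortion apply to the point x, -y, -z); pixel columns grow to the right and rows downward; lengths in m; the calibration is good to about 2 mm. A picture is of the moment at which its call begins.
- manip.sign_off(): hands the job in, once; it reports no verdict.
The state is a dict: "time": time; "q": joint angles; "qvel": joint speeds; "tau": joint torques, N m; "position": TCP position; "tcp_rot": TCP orientation; "contact_force": force on the tool from outside, world axes, zero at the start; "torque": the same for the moment, N m; "grip_width": finger opening in m.
Only numpy, scipy, OpenCV 4.12 (cv2) and the standard library are available. Lean on these libraries where they do the work, as an engineer would, in place of code of your own. Each camera call takes 0.05 s, during which the arm holds its last target. There are 200 camera calls.

## Task

Slacken the stiff cap screw of the blue puppet jig: turn the L-shaped hex key over so that the bit on its short arm goes fully down into the screw, and swing its long arm as a lever anticlockwise until the screw comes up against its stop. Put the key back across the slots of its wooden rest, short arm hanging down, and, only once the screw is slack, draw every locating pin out of the jig and park each in a side notch of the rail, hanging upright by its collar with the collar flat on the plate. Leave the porcelain torso, the mallet and the gilt frame piece as they are.

Things in the scene. Friction and masses are not known exactly. Their poses are not given: they have to be found in the camera images.
- key: L-shaped hex key, dark steel, 0.42 kg. Origin at the corner, where the arms' centre lines meet. Long arm: 180 mm along the key's +x, an eight-sided bar 17 mm across flats, flats facing the key's y and z. Short arm: 78 mm along +y, same bar but for its bit. It starts flat on the bench, z up, centre lines 8.5 mm high.
- key_bit (a point): Centre of the tip of the short arm. Axes as the key's. The last 30 mm of the short arm is a bright six-sided bit 17 mm across flats, tapered over the last 3 mm; one pair of its flats faces the key's +z and -z.
- key_balance (a point): Point on the long arm's centre line 63 mm from the corner, where the key balances lengthwise. Axes as the key's.
- key_end (a point): Centre of the free end of the long arm. Axes as the key's. When the key is let go in the socket it has some play and the long arm sags 6 to 7 degrees below level.
- rest: Fixed wooden key rest, base 130 x 80 x 8 mm. Two uprights, 14 mm thick (x) and 64 mm wide (y), stand 45 mm either side of the middle along its x. Each has a flat-floored slot 40 mm wide (along y), 16 mm deep, open above, so that a bar lies across both along the rest's x; the space between the uprights is free. Origin: centre of the underside.
- rest_slot (a point): Middle of the rest at the height of the slot floors, 85 mm up; a key in the slots has its centre line 8.5 mm higher. Axes as the rest's. A key laid flat across both slots, its short arm 5 to 15 mm clear outside an upright (balance point some 5 mm from the middle, towards the corner), rolls over by its own weight on release until the short arm hangs straight down.
- jig: Fixed blue jig block 110 x 200 x 50 mm (x, y, z), origin at the centre of its underside. A 60 x 60 mm boss centred at y = +60 mm, top 80 mm above the bench, has the upright cap screw sunk flush in it. A wooden puppet forearm, 10 mm thick, lies clamped on top along x = 0. 18 mm pin bores at (x, y) = (-30,-25), (30,-25), (-30,-78), (30,-78) mm.
- socket (a point): Centre of the floor of the screw's hex socket, 56 mm above the bench; the mouth is 80 mm up, 18.2 mm across flats. z is up, x and y turn with the screw. The key fits when its long arm points along this x or any multiple of 60 degrees from it, within 6 degrees; up to 8 degrees of play before it bites. Yellow mark on the x side.
- screw (a joint): Angle of the cap screw, rad, growing anticlockwise seen from above (slackening). Starts tight at 0 to 0.25; hard stop, slack, at 1.25. Stiff: needs about 0.6 N m plus 0.1 N m per rad/s (some 6 N at 110 mm along the long arm); stays where it is left. Turned hard on against the stop, the bit may slip round in the socket.
- pin_rail: Fixed parking rail: aluminium plate 10 mm thick, 236 mm long (y), top 75 mm above the bench, on a green back wall. Four notches 20 mm wide run in from its front edge at x = -30 mm to x = +5 mm, open towards the rail's -x; they are free below but for a 6 mm foot. Origin on the bench.
- notch0 (a point): Place of a parked pin's axis in notch 0 of the rail (rail x = -4 mm, y = -81 mm), at the height of the plate's top. Axes as the rail's; the notch opens towards its -x.
- notch1 (a point): Place of a parked pin's axis in notch 1 of the rail (rail x = -4 mm, y = -27 mm), at the height of the plate's top. Axes as the rail's; the notch opens towards its -x.
- notch2 (a point): Place of a parked pin's axis in notch 2 of the rail (rail x = -4 mm, y = 27 mm), at the height of the plate's top. Axes as the rail's; the notch opens towards its -x.
- notch3 (a point): Place of a parked pin's axis in notch 3 of the rail (rail x = -4 mm, y = 81 mm), at the height of the plate's top. Axes as the rail's; the notch opens towards its -x.
- pin0: Locating pin 0 (2 to 4 of the four are present), 0.13 kg: steel shank 14 mm diameter, 46 mm long; collar 30 mm diameter, 6 mm thick; red grip 20 mm diameter, 32 mm long. Origin at the centre of the shank's lower end, z towards the grip. Starts loose in its bore, collar on the jig's top 50 mm up.
- pin1: Locating pin 1 (2 to 4 of the four are present), 0.13 kg: steel shank 14 mm diameter, 46 mm long; collar 30 mm diameter, 6 mm thick; red grip 20 mm diameter, 32 mm long. Origin at the centre of the shank's lower end, z towards the grip. Starts loose in its bore, collar on the jig's top 50 mm up.
- pin2: Locating pin 2 (2 to 4 of the four are present), 0.13 kg: steel shank 14 mm diameter, 46 mm long; collar 30 mm diameter, 6 mm thick; red grip 20 mm diameter, 32 mm long. Origin at the centre of the shank's lower end, z towards the grip. Starts loose in its bore, collar on the jig's top 50 mm up.
- pin3: Locating pin 3 (2 to 4 of the four are present), 0.13 kg: steel shank 14 mm diameter, 46 mm long; collar 30 mm diameter, 6 mm thick; red grip 20 mm diameter, 32 mm long. Origin at the centre of the shank's lower end, z towards the grip. Starts loose in its bore, collar on the jig's top 50 mm up.
- torso: Bystander: white porcelain puppet torso standing upright, 142 mm tall, about 125 mm wide. Origin under its centre.
- mallet: Bystander: beechwood mallet lying on the bench, head 60 x 100 x 56 mm, handle 26 mm thick to 213 mm along its +x. Origin under the head's centre.
- frame: Bystander: gilt plaster picture-frame corner lying flat, legs 140 mm (x) and 100 mm (y), 22 mm thick. Origin under its corner.
There are look-alikes about, which are no part of the job. Leave any orange or turquoise look-alike of the pin2 alone. Several things have the shape of the key; the one meant has the colours described above.

How it is judged:
By the outcome, as a careful person would: the job done as asked, in the order asked, and still so for the second after the job is handed in, with the robot touching nothing.
Of pin0, pin1, pin2, pin3 only 2 to 4 are there at a start; the rules pass over those that are not, and their reading is None.
At some moment in a run one of key may be knocked a few centimetres aside while the robot is not near it.
It also fails if it takes over 210 s, if anything falls off the work surface, if the arm or the gripper's body presses on something with over 40 N, if the wrist force passes 120 N, or if a joint passes its speed limit or range.

## Working session

There is one attempt and no reset: what is moved stays moved. The work goes in short steps, Python scripts to look and compute and a shell command to move; the robot and the scene stay as the last step left them, time stands still between calls to the robot, and variables do not carry over. Pictures are saved under pics/ and viewed, about 12 in all and at most 16, crops included, and the job is handed in when it is done.

```bash
ls; mkdir -p pics; python3 - <<'E'
from cell import manip
import cv2,numpy as np
s=manip.sense();print({k:np.round(v,3).tolist() for k,v in s.items()}, manip.grip_point_offset)
for n in("scene","top"):
    d=manip.snapshot(n);cv2.imwrite(f"pics/{n}0.png",d["frame"]);np.savez(f"{n}0.npz",**d)
    print(n,[k for k in d],d["fx"],d["fy"],d["cx"],d["cy"]);print(np.round(d["view"],3), {k:v for k,v in d.items() if k not in("frame","range_z","view")})
E
```

```text
pics
{'time': 0.0, 'q': [-1.382, 0.381, 1.298, 0.0, 1.464, -0.215], 'qvel': [0.002, 0.0, 0.001, 0.0, -0.0, -0.002], 'tau': [0.0, -43.794, -22.456, 0.071, 0.035, -0.0], 'position': [0.216, -0.505, 0.238], 'tcp_rot': [-3.14, -0.0, 0.404], 'contact_force': [-0.172, -0.506, 0.169], 'torque': [-0.021, 0.015, -0.012], 'grip_width': 0.088} 0.0187
scene ['frame', 'range_z', 'fx', 'fy', 'cx', 'cy', 'view'] 490.23196115394137 490.23196115394137 317.4108890476279 235.0053304988824
[[ 0.005  1.    -0.018  0.034]
 [-0.547  0.017  0.837  0.225]
 [ 0.837  0.006  0.547 -1.444]
 [ 0.     0.     0.     1.   ]] {'fx': 490.23196115394137, 'fy': 490.23196115394137, 'cx': 317.4108890476279, 'cy': 235.0053304988824}
top ['frame', 'range_z', 'fx', 'fy', 'cx', 'cy', 'view'] 619.9275999372966 619.9275999372966 325.2300800133107 237.1640428383182
[[-0.008 -1.     0.009 -0.039]
 [ 0.99  -0.007  0.143 -0.55 ]
 [-0.143  0.01   0.99  -1.335]
 [ 0.     0.     0.     1.   ]] {'fx': 619.9275999372966, 'fy': 619.9275999372966, 'cx': 325.2300800133107, 'cy': 237.1640428383182}
```

View pics/top0.png

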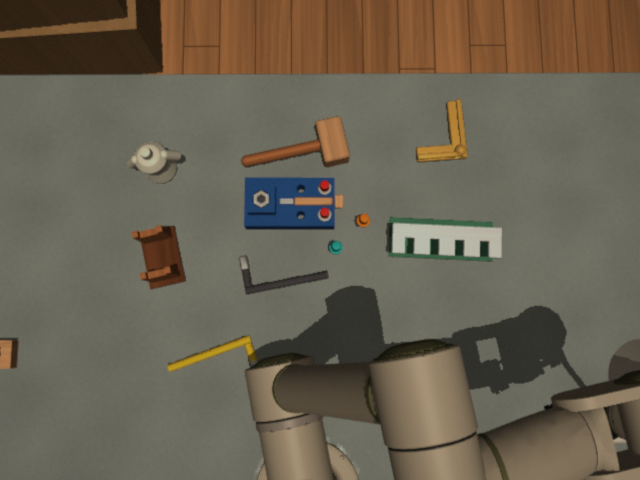

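View pics/scene0.png

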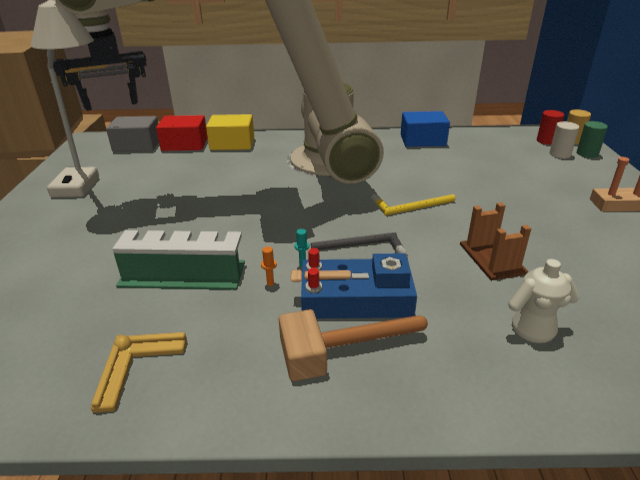

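Two red pins are in the jig, top view (325,186) and (325,213). The dark key has its corner at (247,291). The rest is at (160,257) and the rail at (445,240).

```bash
cat > h.py <<'E'
import numpy as np,cv2
from cell import manip
def snap(n,save=None):
    d=manip.snapshot(n)
    if save: cv2.imwrite(f"pics/{save}.png",d["frame"])
    return d
def ray(d,uv):
    "camera centre and world ray directions (unit depth)"
    uv=np.atleast_2d(uv).astype(float);R=d["view"][:3,:3];t=d["view"][:3,3]
    c=np.c_[(uv[:,0]-d["cx"])/d["fx"],-(uv[:,1]-d["cy"])/d["fy"],-np.ones(len(uv))]
    return -R.T@t,c@R
def onplane(d,uv,z):
    o,r=ray(d,uv);return o+r*((z-o[2])/r[:,2])[:,None]
def cloud(d):
    v,u=np.mgrid[:480,:640];o,r=ray(d,np.c_[u.ravel(),v.ravel()])
    return (o+r*d["range_z"].reshape(-1,1)).reshape(480,640,3)
def proj(d,P):
    c=np.atleast_2d(P)@d["view"][:3,:3].T+d["view"][:3,3]
    return np.c_[d["cx"]+d["fx"]*c[:,0]/-c[:,2],d["cy"]-d["fy"]*c[:,1]/-c[:,2]]
def hsv(d): return cv2.cvtColor(d["frame"],cv2.COLOR_BGR2HSV)
def roi(m,x0,y0,x1,y1):
    r=np.zeros_like(m);r[y0:y1,x0:x1]=m[y0:y1,x0:x1];return r
E
python3 - <<'E'
from h import *
d=dict(np.load("top0.npz"));H=hsv(d);C=cloud(d);Z=C[...,2]
def rect(name,m,z=None):
    P=C[m][:,:2]
    if len(P)<5: print(name,len(P));return
    (c,s,a)=cv2.minAreaRect(P.astype(np.float32));print(name,len(P),np.round(c,4),np.round(s,4),round(a,1),'z',np.round(np.percentile(C[m][:,2],[5,50,95]),4))
B=np.zeros((480,640),bool)
def box(x0,y0,x1,y1):
    b=B.copy();b[y0:y1,x0:x1]=1;return b
print("bench",np.percentile(Z[300:400,20:140],[5,50,95]))
j=box(235,165,350,240)
rect("jig top",j&(abs(Z-.05)<.004)&(H[...,0]>100)&(H[...,0]<125));rect("boss",j&(abs(Z-.08)<.004)&(H[...,0]>95)&(H[...,0]<130)&(H[...,1]>100)); rect("bossall",j&(abs(Z-.08)<.004)&box(235,165,285,240))
red=((H[...,0]<6)|(H[...,0]>174))&(H[...,1]>150)
rect("pinA",box(310,170,340,198)&red&(abs(Z-.088)<.004));rect("pinB",box(310,198,340,225)&red&(abs(Z-.088)<.004))
rect("rail",box(380,210,510,270)&(abs(Z-.075)<.004)); rect("railhigh",box(380,210,510,270)&(Z>.08))
r=box(125,215,195,295)
rect("rest top",r&(Z>.094)&(Z<.112));rect("rest base",r&(abs(Z-.008)<.004));rect("rest slot",r&(abs(Z-.085)<.004))
k=box(235,250,335,298)
rect("key",k&(Z>.011)&(Z<.03)); 
s=k&(Z>.011)&(Z<.03);v,u=np.nonzero(s);print("key hsv",H[s].mean(0),u.min(),u.max(),v.min(),v.max())
# long arm: PCA
L=s&box(255,265,335,298);P=C[L];vx,vy,x0,y0=cv2.fitLine(P[:,:2].astype(np.float32),cv2.DIST_HUBER,0,.001,.001).ravel();print("long",vx,vy,x0,y0)
S=s&box(238,250,256,280);P=C[S];print("short",cv2.fitLine(P[:,:2].astype(np.float32),cv2.DIST_HUBER,0,.001,.001).ravel())
f=d["frame"]
a=cv2.resize(f[165:300,230:350],None,fx=4.4,fy=4.4,interpolation=cv2.INTER_CUBIC)
b=cv2.resize(f[215:295,125:195],None,fx=3.7,fy=3.7,interpolation=cv2.INTER_CUBIC)
o=np.zeros((600,800,3),np.uint8);o[:a.shape[0],:a.shape[1]]=a;o[:b.shape[0],530:530+b.shape[1]]=b
c=cv2.resize(f[210:270,380:510],None,fx=2,fy=2,interpolation=cv2.INTER_CUBIC);o[400:520,535:795]=c
cv2.imwrite("pics/c1.png",o)
E
```

```text
bench [-0.00510148 -0.00026281  0.00467525]
jig top 2321 [0.6284 0.0364] [0.1997 0.11  ] 89.6 z [0.0465 0.0496 0.053 ]
boss 428 [0.6288 0.0958] [0.0596 0.0606] 88.2 z [0.0767 0.0794 0.0831]
bossall 559 [0.6288 0.0958] [0.0596 0.0606] 88.2 z [0.0766 0.0794 0.083 ]
pinA 48 [ 0.6572 -0.042 ] [0.0152 0.0177] 89.6 z [0.0844 0.0873 0.0902]
pinB 51 [ 0.5981 -0.0415] [0.0151 0.0177] 89.6 z [0.0846 0.0866 0.0905]
rail 2248 [ 0.5368 -0.3058] [0.2369 0.0661] 87.1 z [0.0714 0.0743 0.0778]
railhigh 64 [ 0.4917 -0.2057] [0.1311 0.4294] 21.0 z [0.0802 0.083  1.4004]
rest top 178 [0.5122 0.3245] [0.1043 0.0647] 12.9 z [0.0957 0.1003 0.1047]
rest base 1354 [0.5188 0.332 ] [0.1588 0.1801] 89.7 z [0.0043 0.0072 0.0112]
rest slot 228 [0.5122 0.3242] [0.1046 0.0627] 13.1 z [0.0816 0.0848 0.0884]
key 759 [0.483 0.05 ] [0.0849 0.191 ] 8.4 z [0.0117 0.0154 0.0202]
key hsv [13.69038208 31.51119895 63.7826087 ] 240 328 256 293
long 0.18656382 -0.98244286 0.4540601 0.033025417
short [0.98267245 0.18535054 0.48569113 0.13724904]
```

View pics/c1.png

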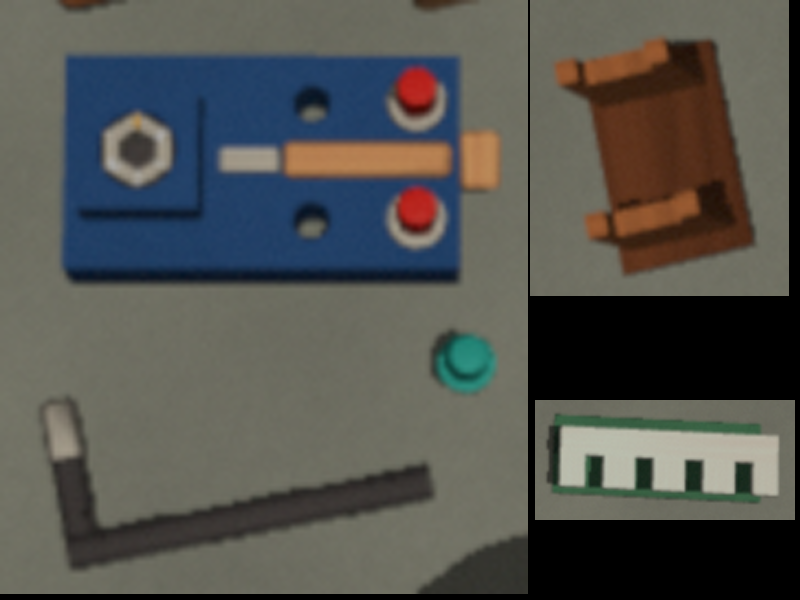

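```bash
cat >> h.py <<'E'
def go(x,y,z,yaw_deg,pose=None):
    "tool-axes offset (mm) and turn about tool z (deg) from the present pose to TCP x,y,z,yaw, tool down"
    from scipy.spatial.transform import Rotation as R
    s=manip.sense();p=s["position"];r=R.from_euler("xyz",s["tcp_rot"])
    t=R.from_euler("xyz",[np.pi,0,np.radians(yaw_deg)])
    off=r.inv().apply(np.array([x,y,z])-p)*1000;rv=np.degrees((r.inv()*t).as_rotvec())
    print("go off",np.round(off,1),"rot",np.round(rv,1),"rows>=",round(max(np.linalg.norm(off)/41.7,np.linalg.norm(rv)/7.16),1))
def keyflat(d,z=.0):
    "dark key lying flat: corner, unit dirs"
E
python3 - <<'E'
from h import *
d=dict(np.load("top0.npz"));H=hsv(d);C=cloud(d)
p=np.array([.45406,.033025]);u=np.array([.18656,-.98244]);q=np.array([.48569,.13725]);v=np.array([.98267,.18535])
a=np.linalg.solve(np.c_[u,-v],q-p);c=p+a[0]*u;print("corner",c,"balance",c+.063*u,"ang",np.degrees(np.arctan2(u[1],u[0])))
k=np.zeros((480,640),bool);k[250:298,235:335]=1;k&=(C[...,2]>.011)&(C[...,2]<.03);P=C[k][:,:2]-c
print("extent long",np.percentile(P@u,[0,1,99,100]),"short",np.percentile(P@v,[0,1,99,100]))
# mark
m=np.zeros((480,640),bool);m[180:215,248:275]=1
y=m&(H[...,0]>15)&(H[...,0]<35)&(H[...,1]>70);w=m&(H[...,1]<70)&(H[...,2]>130)
for n,a in(("yellow",y),("steel",w)):
    vv,uu=np.nonzero(a);print(n,len(vv),np.round(onplane(d,[[uu.mean(),vv.mean()]],.08),4), list(zip(uu,vv))[:12])
vv,uu=np.nonzero(w);hull=np.c_[uu,vv].astype(np.float32);print("circle",[onplane(d,[cv2.minEnclosingCircle(hull)[0]],.08)])
for n,b in(("torso",(125,135,190,190)),("mallet",(240,110,352,170))):
    x0,y0,x1,y1=b;S=C[y0:y1,x0:x1].reshape(-1,3);S=S[(S[:,2]>.02)&(S[:,2]<.2)];print(n,S.min(0).round(3),S.max(0).round(3))
go(*(c+.063*u),.12,101)
E
```

```text
corner [0.43604636 0.12788628] balance [0.44779964 0.06599256] ang -79.24786444913428
extent long [-0.00894077 -0.00794128  0.17721848  0.17945897] short [-0.00853781 -0.007766    0.0746532   0.07778508]
yellow 7 [[0.6437 0.0969 0.08  ]] [(np.int64(260), np.int64(191)), (np.int64(261), np.int64(191)), (np.int64(260), np.int64(192)), (np.int64(261), np.int64(192)), (np.int64(260), np.int64(193)), (np.int64(261), np.int64(193)), (np.int64(261), np.int64(194))]
steel 98 [[0.6286 0.0967 0.08  ]] [(np.int64(259), np.int64(192)), (np.int64(262), np.int64(192)), (np.int64(263), np.int64(192)), (np.int64(257), np.int64(193)), (np.int64(258), np.int64(193)), (np.int64(259), np.int64(193)), (np.int64(262), np.int64(193)), (np.int64(263), np.int64(193)), (np.int64(264), np.int64(193)), (np.int64(256), np.int64(194)), (np.int64(257), np.int64(194)), (np.int64(258), np.int64(194))]
circle [array([[0.6298936 , 0.09669466, 0.08      ]])]
torso [0.683 0.274 0.02 ] [0.753 0.394 0.147]
mallet [ 0.715 -0.099  0.02 ] [0.825 0.147 0.064]
go off [ 437.6 -434.3  118.9] rot [ -0.   -0.1 -77.9] rows>= 15.1
```

```bash
python3 -m pendant '{"grip":[0.6,0.6,0.6,0.6,0.6,0.6,0.6,0.6,0.6,0.6,0.6,0.6,0.6,0.6,0.6,0.6,0.6,0.6],"offset":[[438,-434,119],[438,-434,119],[438,-434,119],[438,-434,119],[438,-434,119],[438,-434,119],[438,-434,119],[438,-434,119],[438,-434,119],[438,-434,119],[438,-434,119],[438,-434,119],[438,-434,119],[438,-434,119],[438,-434,119],[438,-434,119],[438,-434,119],[438,-434,119]],"rotation":[[0,0,-78],[0,0,-78],[0,0,-78],[0,0,-78],[0,0,-78],[0,0,-78],[0,0,-78],[0,0,-78],[0,0,-78],[0,0,-78],[0,0,-78],[0,0,-78],[0,0,-78],[0,0,-78],[0,0,-78],[0,0,-78],[0,0,-78],[0,0,-78]]}' 50; python3 - <<'E'
from h import *
d=snap("scene","s1");H=hsv(d)
# key position check from scene view: tip of long arm, corner expected
print("pred px corner,end,bit",proj(d,[[.436,.1279,.0085],[.436+.18*.18656,.1279-.18*.98244,.0085],[.436+.078*.98267,.1279+.078*.18535,.0085]]).round(0))
go(.4478,.066,.12,100.8); go(.4478,.066,.004,100.8)
f=d["frame"];a=cv2.resize(f[225:325,270:430],None,fx=5,fy=5,interpolation=cv2.INTER_CUBIC);cv2.imwrite("pics/c2.png",a)
# screw mark
m=np.zeros((480,640),bool);m[250:285,370:415]=1
y=m&(H[...,0]>15)&(H[...,0]<35)&(H[...,1]>80)&(H[...,2]>100);w=m&(H[...,1]<70)&(H[...,2]>110)
for n,a in(("yellow",y),("steel",w)):
    vv,uu=np.nonzero(a);print(n,len(vv),uu.mean(),vv.mean(),np.round(onplane(d,[[uu.mean(),vv.mean()]],.08),4))
E
```

```text
time: 1.6
position: [0.448, 0.0652, 0.1196]
tcp_rot: [-3.141, 0.0, 1.766]
contact_force: [-0.1, -0.8, 0.9]
grip_width: 0.053
pred px corner,end,bit [[392. 237.]
 [311. 247.]
 [404. 257.]]
go off [ 1.5 -0.  -0.2] rot [-0.   0.   0.3] rows>= 0.0
go off [  1.5   0.  115.8] rot [-0.   0.   0.3] rows>= 2.8
yellow 5 391.6 266.8 [[0.6391 0.0955 0.08  ]]
steel 236 399.0381355932203 263.52542372881356 [[0.6298 0.11   0.08  ]]
```

View pics/c2.png

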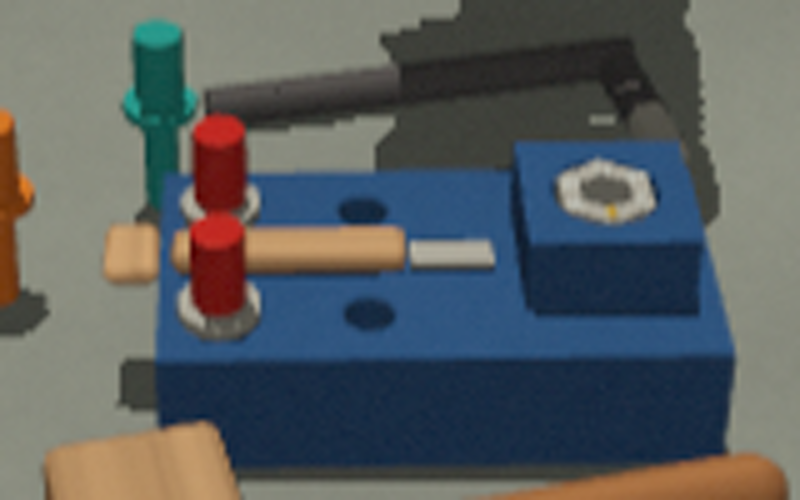

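```bash
python3 -m pendant '{"grip":[0.6,0.6,0.6,0.6,0.6,0.6,0,0,0,0,0],"offset":[[2,0,60],[2,0,95],[2,0,116],[2,0,116],[2,0,116],[2,0,116],[2,0,116],[2,0,116],[2,0,116],[2,0,116],[2,0,116]],"rotation":[[0,0,0],[0,0,0],[0,0,0],[0,0,0],[0,0,0],[0,0,0],[0,0,0],[0,0,0],[0,0,0],[0,0,0],[0,0,0]]}' 55; cat >> h.py <<'E'
def hexang(n,k=4,c=(.629,.0963),z=.08):
    "outer hex of screw head, rectified to the metric plane: centre, angle of vertices near +x (mod 60), mark angle"
    S=24.;pts=np.array([[c[0]+a/1000,c[1]+b/1000,z] for a,b in((S,S),(S,-S),(-S,-S),(-S,S))])
    fs=[snap(n) for _ in range(k)];d=fs[0];f=np.mean([x["frame"].astype(np.float32) for x in fs],0)
    src=proj(d,pts).astype(np.float32);M=cv2.getPerspectiveTransform(src,np.float32([[0,0],[480,0],[480,480],[0,480]]))
    w=cv2.warpPerspective(f,M,(480,480),flags=cv2.INTER_CUBIC).clip(0,255).astype(np.uint8)  # up=+x,right=-y, 0.1mm/px
    H=cv2.cvtColor(w,cv2.COLOR_BGR2HSV)
    return w,H
def hexfit(w,H,c=(.629,.0963)):
    m=((w[...,2]>100)).astype(np.uint8)  # red channel: steel/yellow against blue
    cs,_=cv2.findContours(m,cv2.RETR_EXTERNAL,cv2.CHAIN_APPROX_NONE);k=max(cs,key=cv2.contourArea);h=cv2.convexHull(k)
    mm=cv2.moments(h);u,v=mm["m10"]/mm["m00"],mm["m01"]/mm["m00"]
    f=np.zeros(m.shape,np.uint8);cv2.fillPoly(f,[h],1);V,U=np.nonzero(f);X=-(V-v);Y=-(U-u);r=np.hypot(X,Y);a=np.arctan2(Y,X)
    A=(r**6*np.exp(6j*a)).sum();ang=np.degrees(np.angle(A)/6)
    y=(H[...,0]>15)&(H[...,0]<35)&(H[...,1]>60)&(f>0);V,U=np.nonzero(y)
    ma=np.degrees(np.arctan2(-(U.mean()-u),-(V.mean()-v))) if len(V) else None
    print("centre",np.round([c[0]+(240-v)*1e-4,c[1]+(240-u)*1e-4],4),"area mm2",mm["m00"]*.01,"hex ang mod60",round(ang,1),"mark",ma,len(V))
E
python3 - <<'E'
from h import *
print(manip.sense()["position"],manip.sense()["grip_width"])
o=[]
for n in("top","scene"):
    w,H=hexang(n);hexfit(w,H);o.append(cv2.resize(w,(400,400)))
cv2.imwrite("pics/hex.png",np.hstack(o))
E
```

```text
time: 2.57
position: [0.448, 0.0674, 0.0039]
tcp_rot: [3.141, 0.0, 1.765]
contact_force: [-0.8, 1.0, 0.5]
grip_width: 0.0214
[0.44798816 0.06737335 0.00390149] 0.02142327990717073
centre [0.6299 0.0965] area mm2 920.24 hex ang mod60 0.6 mark 1.7316631294176081 4356
centre [0.6271 0.0955] area mm2 1030.265 hex ang mod60 1.7 mark 2.211516726060029 4219
```

View pics/hex.png

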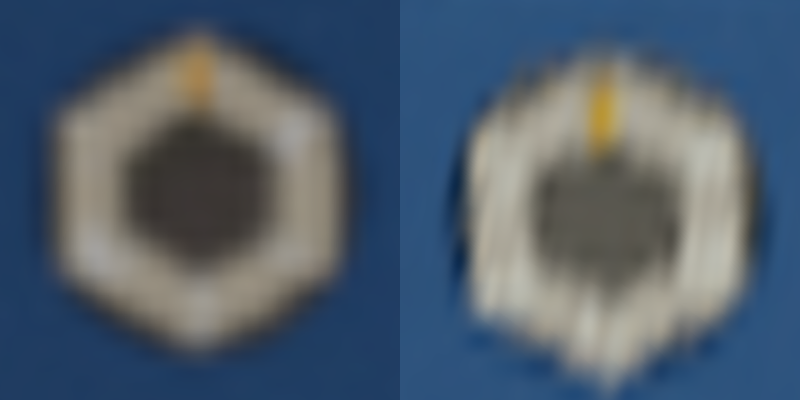

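```bash
python3 -m pendant '{"grip":[0,0,0,0,0,0,0,0,0],"offset":[[0,0,0],[0,0,0],[0,0,0],[0,0,-20],[0,0,-60],[0,0,-100],[0,0,-140],[0,0,-160],[0,0,-160]],"rotation":[[0,0,0],[0,0,0],[0,0,0],[0,0,0],[0,0,0],[0,0,0],[0,0,0],[0,0,0],[0,0,0]]}' 55; python3 - <<'E'
from h import *
go(.519,.326,.164,13)
E
```

```text
time: 3.72
position: [0.4494, 0.0674, 0.1672]
tcp_rot: [3.134, 0.002, 1.765]
contact_force: [0.0, -0.1, -4.3]
grip_width: 0.016
go off [240.3 118.3   3.5] rot [ 0.4 -0.2 88.1] rows>= 12.3
```

```bash
python3 -m pendant '{"grip":[0,0,0,0,0,0,0,0,0,0,0,0,0,0,0,0,0,0],"offset":[[240,118,0],[240,118,0],[240,118,0],[240,118,0],[240,118,0],[240,118,0],[240,118,0],[240,118,0],[240,118,0],[240,118,0],[240,118,0],[240,118,0],[240,118,0],[240,118,0],[240,118,0],[240,118,0],[240,118,0],[240,118,0]],"rotation":[[0,0,10],[0,0,17],[0,0,24],[0,0,31],[0,0,38],[0,0,45],[0,0,52],[0,0,59],[0,0,66],[0,0,73],[0,0,80],[0,0,86],[0,0,88],[0,0,88],[0,0,88],[0,0,88],[0,0,88],[0,0,88]]}' 55; python3 - <<'E'
from h import *
print(manip.sense()["position"],manip.sense()["tcp_rot"],manip.sense()["grip_width"])
go(.519,.326,.09,13)
d=snap("top");s=snap("scene")
cv2.imwrite("pics/r1.png",np.hstack([cv2.resize(d["frame"][170:320,90:240],(400,400)),cv2.resize(s["frame"][130:290,420:580],(400,400))]))
E
```

```text
time: 5.22
position: [0.5173, 0.3256, 0.1634]
tcp_rot: [3.142, 0.0, 0.231]
contact_force: [0.2, 0.2, -3.9]
grip_width: 0.0161
[0.51732766 0.32562614 0.16335998] [3.14152488e+00 4.98191553e-04 2.30689061e-01] 0.016147142818856135
go off [ 1.8  0.  73.4] rot [0.  0.  0.2] rows>= 1.8
```

View pics/r1.png

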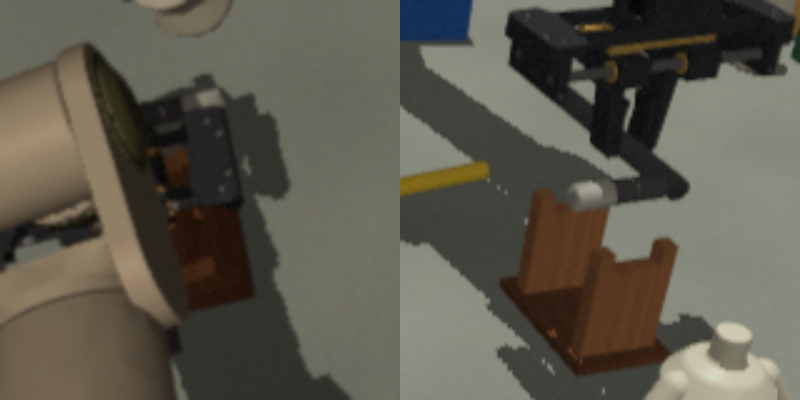

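```bash
python3 -m pendant '{"grip":[0,0,0,0,0,0,0.9,0.9,0.9,0.9,0.9,0.9,0.9,0.9,0.9,0.9,0.9,0.9,0.9,0.9],"offset":[[2,0,30],[2,0,50],[2,0,65],[2,0,73],[2,0,73],[2,0,73],[2,0,73],[2,0,73],[2,0,73],[2,0,73],[2,0,73],[2,0,73],[2,0,73],[2,0,73],[2,0,73],[2,0,73],[2,0,40],[2,0,10],[2,0,0],[2,0,0]],"rotation":[[0,0,0],[0,0,0],[0,0,0],[0,0,0],[0,0,0],[0,0,0],[0,0,0],[0,0,0],[0,0,0],[0,0,0],[0,0,0],[0,0,0],[0,0,0],[0,0,0],[0,0,0],[0,0,0],[0,0,0],[0,0,0],[0,0,0],[0,0,0]]}' 55; python3 - <<'E'
from h import *
s=snap("scene");d=snap("top")
np.savez("s2.npz",**s);np.savez("t2.npz",**d)
cv2.imwrite("pics/r2.png",np.hstack([cv2.resize(d["frame"][170:320,90:240],(400,400)),cv2.resize(s["frame"][130:290,420:580],(400,400))]))
E
```

```text
time: 6.98
position: [0.5203, 0.3266, 0.1665]
tcp_rot: [-3.141, -0.005, 0.229]
contact_force: [-0.2, -0.3, 0.0]
grip_width: 0.0794
```

View pics/r2.png

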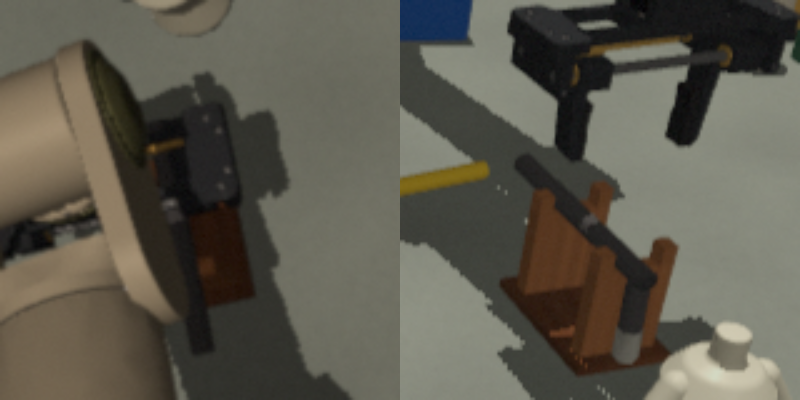

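```bash
cat >> h.py <<'E'
def barline(d,z0=.09,z1=.112,box=(.36,.62,.24,.40)):
    C=cloud(d);H=hsv(d);X,Y,Z=C[...,0],C[...,1],C[...,2]
    m=(Z>z0)&(Z<z1)&(X>box[0])&(X<box[1])&(Y>box[2])&(Y<box[3])&(H[...,1]<75)
    P=C[m];l=cv2.fitLine(P[:,:2].astype(np.float32),cv2.DIST_HUBER,0,.001,.001).ravel();u=l[:2]*np.sign(l[0]);n=np.array([-u[1],u[0]])
    Q=(P[:,:2]-l[2:]);e=np.percentile(Q@u,[0,1,99,100]);w=np.percentile(Q@n,[2,50,98])
    print(m.sum(),"ang",round(np.degrees(np.arctan2(u[1],u[0])),2),"far end",np.round(l[2:]+u*e[2],4),"near end",np.round(l[2:]+u*e[1],4),"len",round(e[2]-e[1],4),"w",w.round(4),"z",np.percentile(P[:,2],[10,50,90]).round(4))
    for t in(.0,.1,.9,1): pass
    return l,u,P
E
python3 - <<'E'
from h import *
for f in("s2.npz","t2.npz"):
    d=dict(np.load(f));barline(d)
E
```

```text
548 ang 13.07 far end [0.5926 0.3283] near end [0.4099 0.2859] len 0.1875 w [-0.0049 -0.0001  0.0089] z [0.094  0.1004 0.1028]
453 ang 14.22 far end [0.5897 0.3343] near end [0.4082 0.2883] len 0.1873 w [-0.0062 -0.0001  0.0095] z [0.0962 0.1004 0.1039]
```

```bash
python3 - <<'E'
from h import *
go(.521,.3147,.075,13.3)
E
```

```text
go off [-0.5 11.4 87.8] rot [ 0.   0.1 -0.2] rows>= 2.1
```

```bash
python3 -m pendant '{"grip":[0.7,0.7,0.7,0.7,0.7,0.7,0,0,0,0,0,0,0,0,0,0,0,0,0,0],"offset":[[0,11,0],[0,11,30],[0,11,60],[0,11,80],[0,11,88],[0,11,88],[0,11,88],[0,11,88],[0,11,88],[0,11,88],[0,11,88],[0,11,88],[0,11,88],[0,11,88],[0,11,88],[0,11,68],[0,11,38],[0,11,0],[0,11,-20],[0,11,-20]],"rotation":[[0,0,0],[0,0,0],[0,0,0],[0,0,0],[0,0,0],[0,0,0],[0,0,0],[0,0,0],[0,0,0],[0,0,0],[0,0,0],[0,0,0],[0,0,0],[0,0,0],[0,0,0],[0,0,0],[0,0,0],[0,0,0],[0,0,0],[0,0,0]]}' 60; python3 - <<'E'
from h import *
p=manip.sense()["position"];print(p,manip.sense()["tcp_rot"],manip.sense()["grip_width"])
s=snap("scene");d=snap("top")
cv2.imwrite("pics/r3.png",np.hstack([cv2.resize(d["frame"][170:320,90:240],(400,400)),cv2.resize(s["frame"][130:290,420:580],(400,400))]))
z=p[2]+.019
for f in(s,d): barline(f,z-.004,z+.012)
E
```

```text
time: 8.75
position: [0.5232, 0.3156, 0.1878]
tcp_rot: [-3.141, -0.007, 0.229]
contact_force: [-0.1, 0.2, -2.7]
grip_width: 0.0156
[0.52322717 0.31564142 0.18782014] [-3.14138569 -0.0073708   0.22925764] 0.015581789608486076
591 ang 13.92 far end [0.5953 0.3256] near end [0.4536 0.2905] len 0.146 w [-0.0171  0.0006  0.0261] z [0.2049 0.2111 0.2149]
18 ang 19.88 far end [0.4224 0.2852] near end [0.4104 0.2808] len 0.0128 w [-0.0027  0.      0.0024] z [0.2035 0.2057 0.2078]
```

View pics/r3.png

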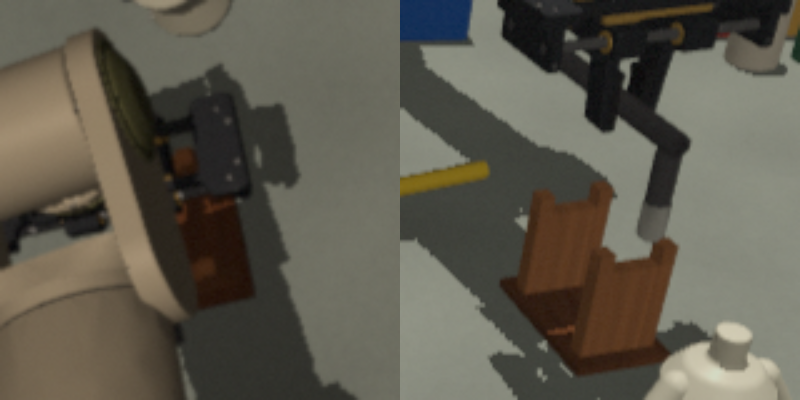

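```bash
python3 - <<'E'
from h import *
go(.5655,.0946,.185,1.5)
E
```

```text
go off [ -7.1 224.6  -2.4] rot [ 0.   0.1 11.6] rows>= 5.4
```

```bash
python3 -m pendant '{"grip":[0,0,0,0,0,0,0,0,0,0,0,0],"offset":[[-1,30,0],[-2,60,0],[-3,90,0],[-4,120,0],[-5,150,0],[-6,180,0],[-7,205,0],[-7,220,0],[-7,225,0],[-7,225,0],[-7,225,0],[-7,225,0]],"rotation":[[0,0,2],[0,0,4],[0,0,6],[0,0,8],[0,0,10],[0,0,12],[0,0,12],[0,0,12],[0,0,12],[0,0,12],[0,0,12],[0,0,12]]}' 60; python3 - <<'E'
from h import *
p=manip.sense()["position"];print(p,manip.sense()["tcp_rot"],manip.sense()["grip_width"])
s=snap("scene");d=snap("top");np.savez("s3.npz",**s);np.savez("t3.npz",**d)
print("pred tip px",proj(s,[[.629,.0963,p[2]+.019-.078]]),proj(d,[[.629,.0963,p[2]+.019+.0085]]))
cv2.imwrite("pics/j1.png",np.hstack([cv2.resize(d["frame"][160:280,210:330],(400,400),interpolation=cv2.INTER_CUBIC),cv2.resize(s["frame"][180:300,330:450],(400,400),interpolation=cv2.INTER_CUBIC)]))
E
```

```text
time: 9.85
position: [0.5656, 0.0958, 0.183]
tcp_rot: [-3.141, 0.002, 0.021]
contact_force: [0.2, 0.8, -3.9]
grip_width: 0.0158
[0.56562123 0.09580206 0.18296291] [-3.14126748e+00  1.54424635e-03  2.09996026e-02] 0.015769935317732565
pred tip px [[392.92542273 242.9471179 ]] [[254.6061159  185.34570934]]
```

View pics/j1.png

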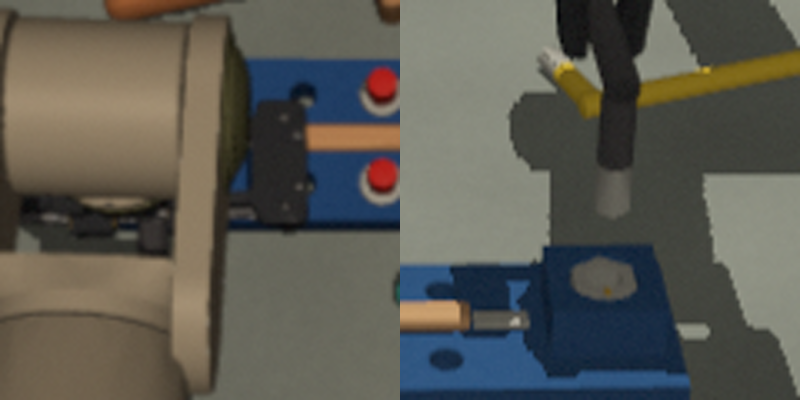

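```bash
cat >> h.py <<'E'
def shortarm(d,x=.629,y=.0963,zc=.2,ztop=.010):
    "per-height lateral middle (y) and front surface x of the upright short arm seen by the scene camera"
    C=cloud(d);X,Y,Z=C[...,0],C[...,1],C[...,2]
    for a in np.arange(zc-.078,zc+ztop,.01):
        m=(abs(X-x)<.03)&(abs(Y-y)<.03)&(Z>a)&(Z<a+.01)
        if m.sum()<8: continue
        P=C[m];lo,hi=np.percentile(P[:,1],[3,97]);print("z",round(a+.005,3),"n",m.sum(),"ymid",round((lo+hi)/2,4),"wid",round(hi-lo,4),"xfront",round(np.percentile(P[abs(P[:,1]-(lo+hi)/2)<.004][:,0],50),4))
E
python3 - <<'E'
from h import *
s=dict(np.load("s3.npz"));shortarm(s,zc=.202)
C=cloud(s);m=(abs(C[...,0]-.629)<.03)&(abs(C[...,1]-.0963)<.03)&(C[...,2]>.1);print("zmin",np.percentile(C[m][:,2],[0,2]))
# per-row silhouettes in image with depth
v,u=np.nonzero(m)
for r in range(v.min(),v.max()+1,4): print(r,u[v==r].min(),u[v==r].max(),end=" | ")
print(proj(s,[[.629,.0963,z] for z in(.124,.14,.16,.18,.2)]).round(1).tolist())
E
```

```text
z 0.129 n 46 ymid 0.0959 wid 0.0161 xfront 0.6372
z 0.139 n 50 ymid 0.0955 wid 0.0155 xfront 0.6363
z 0.149 n 56 ymid 0.096 wid 0.0169 xfront 0.6373
z 0.159 n 54 ymid 0.0958 wid 0.0164 xfront 0.637
z 0.169 n 52 ymid 0.0955 wid 0.0149 xfront 0.6371
z 0.179 n 62 ymid 0.0957 wid 0.0163 xfront 0.6368
z 0.189 n 54 ymid 0.0952 wid 0.0159 xfront 0.6368
z 0.199 n 72 ymid 0.0955 wid 0.0165 xfront 0.6372
z 0.209 n 127 ymid 0.0955 wid 0.0151 xfront 0.6249
zmin [0.12195388 0.13608021]
31 395 427 | 35 385 427 | 39 385 427 | 43 385 427 | 47 385 427 | 51 385 427 | 55 385 426 | 59 384 425 | 63 384 425 | 67 384 424 | 71 385 423 | Traceback (most recent call last):
  File "<stdin>", line 6, in <module>
    return umr_minimum(a, axis, None, out, keepdims, initial, where)
ValueError: zero-size array to reduction operation minimum which has no identity
```

```bash
python3 -m pendant '{"grip":[0,0,0,0,0,0,0],"offset":[[0,0,20],[0,0,35],[0,0,43],[0,0,46],[0,0,49],[0,0,50],[0,0,50]],"rotation":[[0,0,0],[0,0,0],[0,0,0],[0,0,0],[0,0,0],[0,0,0],[0,0,0]]}' 60
```

```text
time: 10.53
position: [0.5664, 0.0948, 0.1342]
tcp_rot: [3.142, -0.001, 0.02]
contact_force: [1.0, -0.2, -3.7]
grip_width: 0.0158
```

```bash
python3 -m pendant '{"grip":[0,0,0,0,0,0,0],"offset":[[0,0,4],[0,0,8],[0,0,11],[0,0,14],[0,0,16],[0,0,17],[0,0,17]],"rotation":[[0,0,0],[0,0,0],[0,0,0],[0,0,0],[0,0,0],[0,0,0],[0,0,0]]}' 60; python3 - <<'E'
from h import *
s=snap("scene");print(manip.sense()["contact_force"],manip.sense()["torque"]);shortarm(s,zc=.135)
E
```

```text
time: 11.12
position: [0.5661, 0.0947, 0.1166]
tcp_rot: [3.142, 0.0, 0.02]
contact_force: [-0.9, 0.0, -2.9]
grip_width: 0.016
[-0.79603276  0.7940343  -3.68974465] [-0.01511204  0.00721848 -0.0161244 ]
z 0.062 n 75 ymid 0.0958 wid 0.0546 xfront 0.6585
z 0.072 n 83 ymid 0.0964 wid 0.0531 xfront 0.6585
z 0.082 n 578 ymid 0.0958 wid 0.0558 xfront 0.645
z 0.092 n 50 ymid 0.0949 wid 0.017 xfront 0.6374
z 0.102 n 42 ymid 0.0945 wid 0.0155 xfront 0.6377
z 0.112 n 48 ymid 0.0941 wid 0.0155 xfront 0.6373
z 0.122 n 55 ymid 0.0944 wid 0.0168 xfront 0.6379
z 0.132 n 53 ymid 0.0939 wid 0.0165 xfront 0.637
z 0.142 n 146 ymid 0.0943 wid 0.016 xfront 0.6244
```

```bash
python3 -m pendant '{"grip":[0,0,0,0,0,0,0,0,0,0,0,0,0,0,0,0,0,0],"offset":[[0,0,1],[0,0,2],[0.3,6.5,2],[0.8,9.8,2],[1.4,13,2],[2.1,16.2,2],[3.1,19.3,2],[4.2,22.4,2],[5.4,25.4,2],[6.8,28.4,2],[8.4,31.3,2],[10.1,34,2],[11.9,36.7,2],[13.9,39.3,2],[16.1,41.8,2],[18.3,44.2,2],[20.7,46.4,2],[20.7,46.4,2]],"rotation":[[0,0,0],[0,0,0],[0,0,-6],[0,0,-9],[0,0,-12],[0,0,-15],[0,0,-18],[0,0,-21],[0,0,-24],[0,0,-27],[0,0,-30],[0,0,-33],[0,0,-36],[0,0,-39],[0,0,-42],[0,0,-45],[0,0,-48],[0,0,-48]]}' 60; python3 - <<'E'
from h import *
S=manip.sense();print(S["position"],np.degrees(S["tcp_rot"]),S["contact_force"],S["torque"])
p=S["position"];print("radius",np.hypot(p[0]-.6285,p[1]-.0958),"ang",np.degrees(np.arctan2(p[1]-.0958,p[0]-.6285)))
s=snap("scene","sw1");shortarm(s,zc=.135)
E
```

```text
time: 12.67
position: [0.5874, 0.0482, 0.1156]
tcp_rot: [-3.141, 0.001, 0.859]
contact_force: [-6.8, -1.6, 5.7]
grip_width: 0.0157
[0.58743775 0.04816894 0.11559607] [-1.79979850e+02  4.38710104e-02  4.92375727e+01] [-6.83828674 -1.60332463  5.67937912] [-0.11409405  1.00676972 -0.27979423]
radius 0.06288741550269945 ang -130.76429041021993
z 0.062 n 80 ymid 0.0953 wid 0.0534 xfront 0.658
z 0.072 n 66 ymid 0.0954 wid 0.0541 xfront 0.6581
z 0.082 n 573 ymid 0.0956 wid 0.0558 xfront 0.6451
z 0.092 n 48 ymid 0.0948 wid 0.0169 xfront 0.6384
z 0.102 n 50 ymid 0.0946 wid 0.0164 xfront 0.6375
z 0.112 n 47 ymid 0.0942 wid 0.0159 xfront 0.6375
z 0.122 n 56 ymid 0.0938 wid 0.0159 xfront 0.6376
z 0.132 n 90 ymid 0.0859 wid 0.0361 xfront 0.6334
z 0.142 n 164 ymid 0.0846 wid 0.0338 xfront 0.6269
```

```bash
python3 -m pendant '{"grip":[0,0,0,0,0,0,0],"offset":[[0.1,3.3,0],[0.3,6.5,0],[0.8,9.8,0],[1.4,13,0],[2.1,16.2,0],[3.1,19.4,0],[3.1,19.4,0]],"rotation":[[0,0,-3],[0,0,-6],[0,0,-9],[0,0,-12],[0,0,-15],[0,0,-18],[0,0,-18]]}' 60;  python3 -c "
from h import *
S=manip.sense();print(S['torque'],S['contact_force'],S['tcp_rot'])"; python3 -m pendant '{"grip":[0,0,0,0],"offset":[[0,2.2,0],[0.1,4.3,0],[0.2,5.4,0],[0.2,5.4,0]],"rotation":[[0,0,-2],[0,0,-4],[0,0,-5],[0,0,-5]]}' 60;  python3 -c "
from h import *
S=manip.sense();print(S['torque'],S['contact_force'],S['tcp_rot'])"
```

```text
time: 13.3
position: [0.6044, 0.0376, 0.1156]
tcp_rot: [3.142, 0.001, 1.173]
contact_force: [-6.2, -3.3, 4.2]
grip_width: 0.0159
[-0.42287866  0.93613859 -0.2593208 ] [-6.24015269 -3.34602697  4.24625348] [3.14154171e+00 8.68347960e-04 1.17343834e+00]
time: 13.63
position: [0.6094, 0.0358, 0.1156]
tcp_rot: [3.141, 0.001, 1.259]
contact_force: [-5.6, -3.5, 5.3]
grip_width: 0.0159
[-0.35229063  0.81956441 -0.33256063] [-5.64529272 -3.53348248  5.2957454 ] [3.14143291e+00 9.66601572e-04 1.25906341e+00]
```

```bash
python3 -m pendant '{"grip":[0,0,0],"offset":[[0,2.2,0],[0.1,4.4,0],[0.1,4.4,0]],"rotation":[[0,0,-2],[0,0,-4],[0,0,-4]]}' 60;  python3 -c "
from h import *
S=manip.sense();print(S['torque'],S['contact_force'],S['tcp_rot'])"; python3 -m pendant '{"grip":[0,0,0],"offset":[[0,1.1,0],[0,2.2,0],[0,2.2,0]],"rotation":[[0,0,-1],[0,0,-2],[0,0,-2]]}' 60;  python3 -c "
from h import *
S=manip.sense();print(S['torque'],S['contact_force'],S['tcp_rot'])"
```

```text
time: 13.88
position: [0.6137, 0.0345, 0.1156]
tcp_rot: [3.141, 0.001, 1.33]
contact_force: [-4.1, -3.2, 4.3]
grip_width: 0.0161
[-0.38460891  0.76133377 -0.29178952] [-4.09361719 -3.24814598  4.33362351] [3.14128426e+00 9.28854127e-04 1.32966444e+00]
time: 14.13
position: [0.6158, 0.034, 0.1156]
tcp_rot: [3.141, 0.001, 1.364]
contact_force: [-5.0, -2.5, 4.3]
grip_width: 0.0155
[-0.39799067  0.71751323 -0.31536253] [-5.01765777 -2.52747543  4.32082611] [3.14140639e+00 8.98397465e-04 1.36361280e+00]
```

```bash
python3 -m pendant '{"grip":[0,0,0],"offset":[[0,1.1,0],[0,2.2,0],[0,2.2,0]],"rotation":[[0,0,-1],[0,0,-2],[0,0,-2]]}' 60;  python3 -c "
from h import *
S=manip.sense();print(S['torque'],S['contact_force'],S['tcp_rot'])"; python3 -m pendant '{"grip":[0,0,0],"offset":[[0,1.1,0],[0,1.6,0],[0,1.6,0]],"rotation":[[0,0,-1],[0,0,-1.5],[0,0,-1.5]]}' 60;  python3 -c "
from h import *
S=manip.sense();print(S['torque'],S['contact_force'],S['tcp_rot'])
s=snap('scene','sw2');t=snap('top');cv2.imwrite('pics/sw2.png',np.hstack([cv2.resize(t['frame'][160:280,210:330],(400,400),interpolation=cv2.INTER_CUBIC),cv2.resize(s['frame'][180:300,330:450],(400,400),interpolation=cv2.INTER_CUBIC)]))"
```

```text
time: 14.38
position: [0.6179, 0.0335, 0.1156]
tcp_rot: [3.141, 0.001, 1.398]
contact_force: [-4.5, -4.1, 4.1]
grip_width: 0.0158
[-0.39271538  0.6795657  -0.3411329 ] [-4.54081506 -4.13041599  4.06187885] [3.14133598e+00 9.39604264e-04 1.39849895e+00]
time: 14.63
position: [0.6195, 0.0333, 0.1156]
tcp_rot: [3.141, 0.001, 1.424]
contact_force: [-4.4, -3.6, 3.5]
grip_width: 0.0155
[-0.36401934  0.70186266 -0.33144094] [-4.3981405  -3.56274086  3.46459331] [3.14133897e+00 9.29392830e-04 1.42431903e+00]
```

View pics/sw2.png

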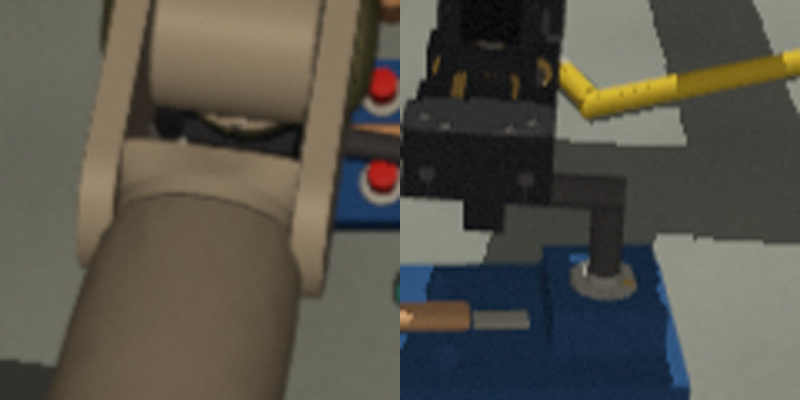

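```bash
cat >> h.py <<'E'
def mark(k=4,n="scene",c=(.6275,.0956)):
    w,H=hexang(n,k,c);y=(H[...,0]>15)&(H[...,0]<35)&(H[...,1]>90)&(w[...,2]>90)
    V,U=np.nonzero(y);r=np.hypot(U-240,V-240);g=(r>80)&(r<200);V,U=V[g],U[g]
    print("mark",np.degrees(np.arctan2(-(U.mean()-240),-(V.mean()-240))),"r mm",np.hypot(U.mean()-240,V.mean()-240)/10,len(U))
E
python3 -c "
from h import *
mark()"; python3 -m pendant '{"grip":[0,0,0],"offset":[[0,1.1,0],[0,2.2,0],[0,2.2,0]],"rotation":[[0,0,-1],[0,0,-2],[0,0,-2]]}' 60;  python3 -c "
from h import *
S=manip.sense();print(S['torque'],S['contact_force'],S['tcp_rot']);mark()"
```

```text
mark 69.25578763408578 r mm 13.208384884058754 2764
time: 15.18
position: [0.6218, 0.0329, 0.1156]
tcp_rot: [3.141, 0.001, 1.46]
contact_force: [-4.8, -3.1, 3.3]
grip_width: 0.0162
[-0.41649496  0.69541886 -0.3240534 ] [-4.82085889 -3.1018976   3.3274442 ] [3.14118291e+00 9.51511024e-04 1.45953246e+00]
mark 71.7313066744283 r mm 13.001135495202885 2679
```

```bash
python3 -m pendant '{"grip":[0,0,0],"offset":[[0,1.1,0],[0,2.2,0],[0,2.2,0]],"rotation":[[0,0,-1],[0,0,-2],[0,0,-2]]}' 60;  python3 -c "
from h import *
S=manip.sense();print(S['torque'],S['contact_force'],S['tcp_rot']);mark()"; python3 -m pendant '{"grip":[0,0,0],"offset":[[0,1.1,0],[0,2.2,0],[0,2.2,0]],"rotation":[[0,0,-1],[0,0,-2],[0,0,-2]]}' 60;  python3 -c "
from h import *
S=manip.sense();print(S['torque'],S['contact_force'],S['tcp_rot']);mark()"
```

```text
time: 15.63
position: [0.624, 0.0327, 0.1156]
tcp_rot: [3.141, 0.001, 1.494]
contact_force: [-4.6, -2.4, 3.7]
grip_width: 0.0159
[-0.3864997   0.6315029  -0.34393623] [-4.63804863 -2.38710309  3.69664383] [3.14115236e+00 9.06133242e-04 1.49433753e+00]
mark 73.58459165390019 r mm 13.25880567762807 3128
time: 16.08
position: [0.6262, 0.0326, 0.1156]
tcp_rot: [3.141, 0.001, 1.529]
contact_force: [-4.4, -4.6, 4.3]
grip_width: 0.0154
[-0.48247077  0.65967232 -0.36107535] [-4.44715328 -4.58044959  4.34177595] [3.14108165e+00 9.27443576e-04 1.52911797e+00]
mark 75.60881842088632 r mm 13.315074572438528 3073
```

```bash
python3 -m pendant '{"grip":[0,0,0],"offset":[[0,1.1,0],[0,2.2,0],[0,2.2,0]],"rotation":[[0,0,-1],[0,0,-2],[0,0,-2]]}' 60;  python3 -c "
from h import *
S=manip.sense();print(S['torque'],S['contact_force'],S['tcp_rot']);mark()"; python3 -m pendant '{"grip":[0,0,0],"offset":[[0,1.1,0],[0,2.2,0],[0,2.2,0]],"rotation":[[0,0,-1],[0,0,-2],[0,0,-2]]}' 60;  python3 -c "
from h import *
S=manip.sense();print(S['torque'],S['contact_force'],S['tcp_rot']);mark(8)"
```

```text
time: 16.53
position: [0.6284, 0.0325, 0.1155]
tcp_rot: [3.141, 0.001, 1.564]
contact_force: [-3.8, -4.0, 3.8]
grip_width: 0.0158
[-0.45601383  0.62704785 -0.37880174] [-3.83919677 -4.03943777  3.76194842] [3.14124352e+00 1.01994725e-03 1.56390169e+00]
mark 75.8027575133068 r mm 13.295008793729655 3174
time: 16.98
position: [0.6304, 0.0324, 0.1155]
tcp_rot: [-3.141, 0.001, 1.599]
contact_force: [-5.0, -4.2, 4.6]
grip_width: 0.0157
[-0.47253408  0.77197399 -0.3952168 ] [-5.03062224 -4.18067968  4.59502197] [-3.14141986e+00  9.97465198e-04  1.59865178e+00]
mark 75.662746805334 r mm 13.26178450035627 3188
```

```bash
python3 -m pendant '{"grip":[0,0,0,0],"offset":[[0,1.1,0],[0,2.2,0],[0,3.2,0],[0,3.2,0]],"rotation":[[0,0,-1],[0,0,-2],[0,0,-3],[0,0,-3]]}' 60;  python3 -c "
from h import *
S=manip.sense();print(S['position'],S['torque'],S['contact_force'],S['tcp_rot']);mark(8)
s=snap('scene','sw3');shortarm(s,zc=.135)"
```

```text
time: 17.72
position: [0.6336, 0.0325, 0.1155]
tcp_rot: [-3.141, 0.001, 1.651]
contact_force: [-4.5, -4.4, 5.1]
grip_width: 0.0158
[0.6336025  0.03252105 0.11546853] [-0.5697995   0.78302773 -0.52197942] [-4.48489502 -4.38405775  5.06981033] [-3.14138085e+00  9.35963777e-04  1.65084688e+00]
mark 75.57083851763505 r mm 13.290002343992896 3170
z 0.062 n 56 ymid 0.0964 wid 0.0534 xfront 0.6584
z 0.072 n 79 ymid 0.0961 wid 0.052 xfront 0.6583
z 0.082 n 584 ymid 0.0956 wid 0.0557 xfront 0.6457
z 0.092 n 48 ymid 0.0948 wid 0.0175 xfront 0.6377
z 0.102 n 49 ymid 0.0947 wid 0.0158 xfront 0.6384
z 0.112 n 46 ymid 0.094 wid 0.0155 xfront 0.6389
z 0.122 n 51 ymid 0.0944 wid 0.0168 xfront 0.638
z 0.132 n 43 ymid 0.0944 wid 0.017 xfront 0.6384
z 0.142 n 68 ymid 0.0942 wid 0.0165 xfront 0.6355
```

```bash
python3 -m pendant '{"grip":[0,0,0,0,0,0,0,0,0,0,0,0,0],"offset":[[0.1,-3.3,0],[0.3,-6.5,0],[0.6,-8.7,0],[0.6,-8.7,0],[0.6,-8.7,-4],[0.6,-8.7,-8],[0.6,-8.7,-14],[0.6,-8.7,-20],[0.6,-8.7,-28],[0.6,-8.7,-40],[0.6,-8.7,-60],[0.6,-8.7,-80],[0.6,-8.7,-80]],"rotation":[[0,0,3],[0,0,6],[0,0,8],[0,0,8],[0,0,8],[0,0,8],[0,0,8],[0,0,8],[0,0,8],[0,0,8],[0,0,8],[0,0,8],[0,0,8]]}' 60;  python3 -c "
from h import *
S=manip.sense();print(S['position'],S['torque'],S['contact_force'],S['tcp_rot']);mark(4);p=S['position']
s=snap('scene','up1');shortarm(s,zc=p[2]+.0187)
z=p[2]+.0187;C=cloud(s);H=hsv(s);m=(C[...,2]>z-.005)&(C[...,2]<z+.012)&(abs(C[...,0]-.63)<.03)&(C[...,1]<.11)&(C[...,1]>-.12);P=C[m];print(m.sum())
for y in np.arange(-.1,.11,.02):
    q=P[abs(P[:,1]-y)<.006]
    if len(q)>5: print(round(y,2),q[:,0].mean().round(4),np.percentile(q[:,0],[5,95]).round(4),q[:,2].max().round(4))"
```

```text
time: 19.25
position: [0.6263, 0.0336, 0.1967]
tcp_rot: [3.138, -0.0, 1.514]
contact_force: [0.6, -0.7, 1.5]
grip_width: 0.0001
[0.62626483 0.03357812 0.19673746] [-0.03249734 -0.14284554  0.00064354] [ 0.60555735 -0.68084284  1.46720456] [ 3.13820223e+00 -5.82156940e-05  1.51378963e+00]
mark 75.32185406100307 r mm 13.631717395473476 2629
z 0.142 n 115 ymid 0.082 wid 0.0282 xfront 0.6324
71
0.02 0.6398 [0.6375 0.6413] 0.2208
0.04 0.6405 [0.6391 0.6418] 0.2211
```

```bash
python3 -c "
from h import *
s=snap('scene');t=snap('top');cv2.imwrite('pics/k1.png',np.hstack([cv2.resize(t['frame'][160:280,210:330],(400,400),interpolation=cv2.INTER_CUBIC),cv2.resize(s['frame'][180:300,310:430],(400,400),interpolation=cv2.INTER_CUBIC)]))
C=cloud(s);H=hsv(s)
m=(C[...,2]>.092)&(C[...,2]<.15)&(abs(C[...,0]-.63)<.06)&(C[...,1]<.12)&(C[...,1]>-.12)&(H[...,1]<80);P=C[m]
for y in np.arange(-.11,.12,.01):
    q=P[abs(P[:,1]-y)<.005]
    if len(q)>5: print(round(y,2),len(q),'x',np.percentile(q[:,0],[5,50,95]).round(4),'z',np.percentile(q[:,2],[5,50,97]).round(4))"
```

```text
-0.09 11 x [0.5972 0.6042 0.6071] z [0.1149 0.1261 0.1291]
-0.08 58 x [0.5969 0.6051 0.6085] z [0.1158 0.1261 0.13  ]
-0.07 54 x [0.5973 0.6059 0.61  ] z [0.1194 0.1269 0.1312]
-0.06 46 x [0.6002 0.6092 0.6115] z [0.1207 0.1281 0.1313]
-0.05 58 x [0.6012 0.6104 0.6137] z [0.1203 0.1284 0.1329]
-0.04 55 x [0.6022 0.6127 0.6159] z [0.1206 0.1285 0.1334]
-0.03 59 x [0.6043 0.6133 0.6176] z [0.1171 0.1304 0.1343]
-0.02 65 x [0.6062 0.6149 0.6195] z [0.1186 0.1305 0.1347]
-0.01 62 x [0.6092 0.6176 0.6206] z [0.119  0.1307 0.1359]
-0.0 57 x [0.613  0.6198 0.6234] z [0.1215 0.1317 0.1362]
0.01 52 x [0.6139 0.6213 0.6248] z [0.1235 0.133  0.1371]
0.02 60 x [0.6157 0.6235 0.6263] z [0.124  0.1334 0.1381]
0.03 60 x [0.6181 0.6255 0.6288] z [0.1252 0.1351 0.1394]
0.04 59 x [0.6193 0.6273 0.6305] z [0.1273 0.1356 0.14  ]
0.05 59 x [0.6211 0.6293 0.6326] z [0.1281 0.1368 0.1412]
0.06 60 x [0.6234 0.6306 0.6344] z [0.1289 0.1373 0.1417]
0.07 65 x [0.6235 0.6318 0.6359] z [0.1258 0.1375 0.1426]
0.08 85 x [0.6264 0.6338 0.6375] z [0.1109 0.1361 0.1429]
0.09 169 x [0.6297 0.6368 0.6394] z [0.0951 0.1215 0.1433]
0.1 57 x [0.6279 0.6362 0.6385] z [0.0942 0.1117 0.1437]
```

View pics/k1.png

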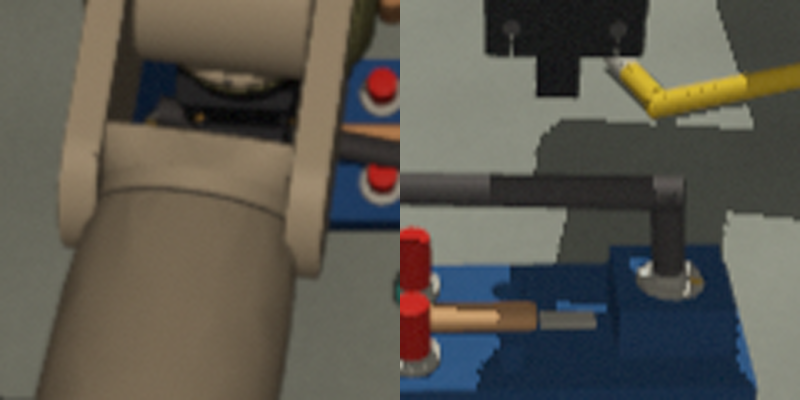

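```bash
python3 -m pendant '{"grip":[0.6,0.6,0.6,0.6,0.6,0.6],"offset":[[0,0,0],[0,0,0],[0,0,0],[0,0,0],[0,0,0],[0,0,0]],"rotation":[[0,0,0],[0,0,0],[0,0,0],[0,0,0],[0,0,0],[0,0,0]]}' 60;  python3 -c "
from h import *
go(.6193,.0324,.112,80.2)"
```

```text
time: 20.1
position: [0.625, 0.0331, 0.1947]
tcp_rot: [-3.142, 0.0, 1.512]
contact_force: [-0.3, 0.1, -0.4]
grip_width: 0.0382
go off [-1.1 -5.7 82.7] rot [-0.   0.   6.4] rows>= 2.0
```

```bash
python3 -m pendant '{"grip":[0.6,0.6,0.6,0.6,0.6,0.6,0.6,0.6,0,0,0,0,0,0,0,0,0],"offset":[[-1,-6,0],[-1,-6,0],[-1,-6,25],[-1,-6,50],[-1,-6,70],[-1,-6,83],[-1,-6,83],[-1,-6,83],[-1,-6,83],[-1,-6,83],[-1,-6,83],[-1,-6,83],[-1,-6,83],[-1,-6,83],[-1,-6,83],[-1,-6,83],[-1,-6,83]],"rotation":[[0,0,6],[0,0,6],[0,0,6],[0,0,6],[0,0,6],[0,0,6],[0,0,6],[0,0,6],[0,0,6],[0,0,6],[0,0,6],[0,0,6],[0,0,6],[0,0,6],[0,0,6],[0,0,6],[0,0,6]]}' 60;  python3 -c "
from h import *
S=manip.sense();print(S['torque'],S['contact_force'])"
```

```text
time: 21.52
position: [0.6191, 0.0324, 0.1119]
tcp_rot: [3.141, 0.0, 1.407]
contact_force: [-1.0, -1.2, 1.9]
grip_width: 0.0155
[-0.15098536  0.08325366  0.02309751] [-1.04797846 -1.15847243  1.86054653]
```

Now ease back 6° into the free play, level the key, and lift gently.

```bash
python3 -m pendant '{"grip":[0,0,0,0,0,0],"offset":[[0.1,-3.3,0],[0.3,-6.6,0],[0,-6.6,-1.5],[-0.6,-6.6,-3],[-0.8,-6.6,-4.4],[-0.8,-6.6,-4.4]],"rotation":[[0,0,3],[0,0,6],[0,-1.4,6],[0,-2.8,6],[0,-4,6],[0,-4,6]]}' 60;  python3 -c "
from h import *
S=manip.sense();print(S['torque'],S['contact_force'])"; python3 -m pendant '{"grip":[0,0,0,0],"offset":[[0,0,-2],[0,0,-4],[0,0,-6],[0,0,-6]],"rotation":[[0,0,0],[0,0,0],[0,0,0],[0,0,0]]}' 60; python3 -c "
from h import *
S=manip.sense();print(S['torque'],S['contact_force'],S['position']);mark(4);s=snap('scene','lf');shortarm(s,zc=S['position'][2]+.019)"
```

```text
time: 22.02
position: [0.6122, 0.0348, 0.115]
tcp_rot: [3.14, 0.068, 1.304]
contact_force: [2.2, 6.2, -7.7]
grip_width: 0.0156
[ 1.19849763 -0.62092982 -0.08941912] [ 2.18314052  6.24398597 -7.74876456]
time: 22.35
position: [0.6122, 0.0348, 0.1209]
tcp_rot: [3.14, 0.067, 1.303]
contact_force: [2.2, 5.1, -7.5]
grip_width: 0.0157
[ 1.0710241  -0.58990603 -0.01201572] [ 2.20724718  5.07855098 -7.48404552] [0.61223444 0.03477458 0.12093418]
mark 75.39385556334231 r mm 13.283571432868351 3123
z 0.067 n 78 ymid 0.0954 wid 0.053 xfront 0.6585
z 0.077 n 563 ymid 0.0957 wid 0.0558 xfront 0.6498
z 0.087 n 75 ymid 0.096 wid 0.0452 xfront 0.6374
z 0.097 n 47 ymid 0.0929 wid 0.0157 xfront 0.6373
z 0.107 n 50 ymid 0.0926 wid 0.0155 xfront 0.6377
z 0.117 n 45 ymid 0.0921 wid 0.0154 xfront 0.6374
z 0.127 n 54 ymid 0.0927 wid 0.0177 xfront 0.6376
z 0.137 n 76 ymid 0.0839 wid 0.0324 xfront 0.635
z 0.147 n 148 ymid 0.0835 wid 0.0309 xfront 0.6325
```

```bash
python3 -m pendant '{"grip":[0,0,0,0,0,0],"offset":[[1,0,0],[2,0,0],[1.8,0,-3],[1.6,0,-6],[1.4,0,-9],[1.4,0,-9]],"rotation":[[0,0,0],[0,0,0],[0,0,0],[0,0,0],[0,0,0],[0,0,0]]}' 60; python3 -c "
from h import *
S=manip.sense();print(S['torque'],S['contact_force'],S['position']);mark(4);s=snap('scene','lf');shortarm(s,zc=S['position'][2]+.019)"
```

```text
time: 23.1
position: [0.613, 0.0351, 0.1317]
tcp_rot: [3.137, 0.07, 1.302]
contact_force: [-0.2, 0.6, -3.7]
grip_width: 0.0157
[ 0.42911387 -0.10670246  0.01970891] [-0.1770286   0.57683911 -3.6868323 ] [0.61302842 0.03511021 0.13172343]
mark 74.12669628783713 r mm 13.335878355929207 2631
z 0.078 n 575 ymid 0.0958 wid 0.056 xfront 0.6491
z 0.088 n 57 ymid 0.0936 wid 0.0208 xfront 0.6381
z 0.098 n 49 ymid 0.0945 wid 0.0171 xfront 0.6372
z 0.108 n 50 ymid 0.0933 wid 0.0167 xfront 0.6374
z 0.118 n 49 ymid 0.0931 wid 0.0171 xfront 0.6381
z 0.128 n 47 ymid 0.0928 wid 0.0155 xfront 0.6381
z 0.138 n 56 ymid 0.0902 wid 0.0194 xfront 0.6374
z 0.148 n 76 ymid 0.0841 wid 0.0333 xfront 0.6352
z 0.158 n 143 ymid 0.0831 wid 0.0307 xfront 0.6334
```

```bash
python3 -m pendant '{"grip":[0,0,0,0,0,0,0],"offset":[[-0.5,0,-8],[-1,0,-16],[-2,0,-30],[-4,0,-55],[-4,0,-65],[-4,0,-65],[-4,0,-65]],"rotation":[[0,0,0],[0,0,0],[0,0,0],[0,0,0],[0,0,0],[0,0,0],[0,0,0]]}' 60; python3 -c "
from h import *
S=manip.sense();print(S['torque'],S['contact_force'],S['position']);mark(4);s=snap('scene','lf');shortarm(s,zc=S['position'][2]+.019)"
```

```text
time: 23.93
position: [0.6128, 0.0356, 0.1963]
tcp_rot: [3.137, 0.07, 1.302]
contact_force: [-0.0, 0.0, -4.8]
grip_width: 0.0155
[ 0.02272242 -0.02123848  0.01469289] [-0.04402579  0.04080823 -4.83611004] [0.61278345 0.03562599 0.19625385]
mark 74.47448967218922 r mm 13.463659728076049 3093
z 0.142 n 50 ymid 0.0942 wid 0.0182 xfront 0.6368
z 0.152 n 60 ymid 0.0942 wid 0.0167 xfront 0.6368
z 0.162 n 56 ymid 0.0935 wid 0.0165 xfront 0.6367
z 0.172 n 47 ymid 0.0936 wid 0.0152 xfront 0.637
z 0.182 n 57 ymid 0.0938 wid 0.0165 xfront 0.637
z 0.192 n 62 ymid 0.0931 wid 0.0161 xfront 0.637
z 0.202 n 64 ymid 0.0873 wid 0.026 xfront 0.6345
z 0.212 n 111 ymid 0.084 wid 0.0327 xfront 0.6357
z 0.222 n 121 ymid 0.084 wid 0.0324 xfront 0.6309
```

```bash
cat >> h.py <<'E'
def got(x,y,z,yaw,pitch):
    from scipy.spatial.transform import Rotation as R
    s=manip.sense();p=s["position"];r=R.from_euler("xyz",s["tcp_rot"]);t=R.from_euler("xyz",[np.pi,pitch,np.radians(yaw)])
    print("off",np.round(r.inv().apply(np.array([x,y,z])-p)*1000,1),"rot",np.round(np.degrees((r.inv()*t).as_rotvec()),1))
E
python3 -c "
from h import *
got(.5205,.3263,.2,13.2,.07)
s=snap('scene');C=cloud(s);H=hsv(s)
m=(C[...,2]>.19)&(C[...,2]<.24)&(abs(C[...,0]-.6)<.08)&(C[...,1]<.12)&(C[...,1]>-.12)&(H[...,1]<80);P=C[m]
for y in np.arange(-.09,.11,.02):
    q=P[abs(P[:,1]-y)<.005]
    if len(q)>5: print(round(y,2),len(q),'x',np.percentile(q[:,0],[5,50,95]).round(4),'z',np.percentile(q[:,2],[5,50,97]).round(4))"
```

```text
off [ 254.9 -165.7  -23.1] rot [ 4.4 -0.1 61.3]
-0.07 65 x [0.581  0.5894 0.5929] z [0.2056 0.216  0.2206]
-0.05 64 x [0.587  0.5952 0.5989] z [0.2072 0.2163 0.2213]
-0.03 62 x [0.5917 0.6016 0.6054] z [0.2072 0.2166 0.2211]
-0.01 47 x [0.6029 0.6073 0.6109] z [0.2054 0.2139 0.2208]
0.01 38 x [0.6102 0.6134 0.6156] z [0.2066 0.2133 0.2174]
0.03 92 x [0.6315 0.6349 0.6372] z [0.1994 0.2115 0.2256]
0.05 36 x [0.6165 0.6251 0.6276] z [0.2029 0.2117 0.2155]
0.07 61 x [0.6213 0.6292 0.6326] z [0.211  0.2184 0.2224]
0.09 130 x [0.6288 0.6359 0.6387] z [0.1918 0.2089 0.2223]
```

```bash
python3 -m pendant '{"grip":[0,0,0,0,0,0,0,0,0,0,0,0,0,0],"offset":[[25,-16,-6],[50,-32,-10],[75,-48,-12],[100,-64,-14],[125,-80,-16],[150,-97,-18],[175,-114,-20],[200,-130,-21],[225,-146,-22],[245,-160,-23],[255,-166,-23],[255,-166,-23],[255,-166,-23],[255,-166,-23]],"rotation":[[0.4,0,6],[0.9,0,12],[1.3,0,18],[1.7,0,24],[2.1,0,30],[2.6,0,36],[3,0,42],[3.4,0,48],[3.9,0,54],[4.2,0,59],[4.4,0,61.3],[4.4,0,61.3],[4.4,0,61.3],[4.4,0,61.3]]}' 60; python3 -c "
from h import *
got(.5205,.3263,.078,13.2,.07);print(manip.sense()['grip_width']);mark(6)
t=snap('top');w,H=hexang('top',6);hexfit(w,H)
s=snap('scene');shortarm(s,.5205+.0605*.9736,.3263+.0605*.228,zc=.217)
o=np.hstack([cv2.resize(w,(400,400)),cv2.resize(s['frame'][130:290,420:580],(400,400))]);cv2.imwrite('pics/m2.png',o)"
```

```text
time: 25.4
position: [0.5208, 0.3258, 0.2005]
tcp_rot: [3.141, 0.068, 0.231]
contact_force: [0.3, -0.6, -3.8]
grip_width: 0.0158
off [  8.1  -0.6 122.2] rot [ 0.  -0.1  0. ]
0.015849722761611004
mark 76.83013064309978 r mm 13.42007884906377 2600
centre [0.6298 0.0964] area mm2 922.595 hex ang mod60 11.5 mark 69.60374027954892 4844
z 0.144 n 37 ymid 0.3388 wid 0.0167 xfront 0.5895
z 0.154 n 55 ymid 0.3393 wid 0.0172 xfront 0.589
z 0.164 n 65 ymid 0.3397 wid 0.0181 xfront 0.5887
z 0.174 n 55 ymid 0.3391 wid 0.0169 xfront 0.5887
z 0.184 n 60 ymid 0.3378 wid 0.0149 xfront 0.5882
z 0.194 n 56 ymid 0.3383 wid 0.0165 xfront 0.5888
z 0.204 n 59 ymid 0.3373 wid 0.0142 xfront 0.5883
z 0.214 n 95 ymid 0.3358 wid 0.0232 xfront 0.5885
z 0.224 n 171 ymid 0.3349 wid 0.0197 xfront 0.579
```

View pics/m2.png

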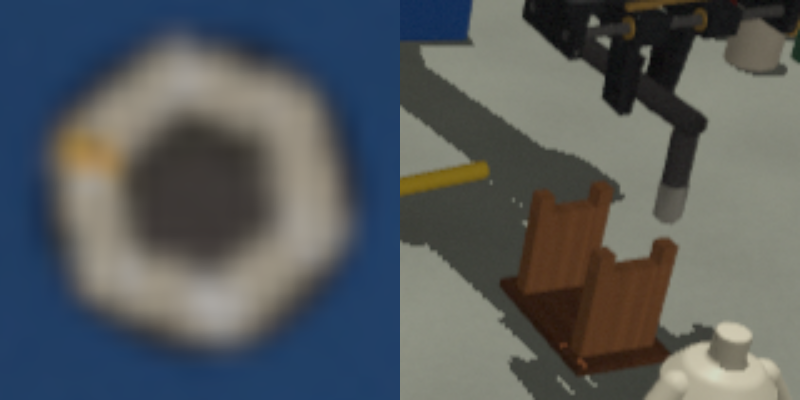

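```bash
python3 -m pendant '{"grip":[0,0,0,0,0,0,0,0],"offset":[[2,0,30],[4,0,60],[6,0,90],[7,0,105],[8,0,114],[8,0,119],[8,0,121],[8,0,121]],"rotation":[[0,0,0],[0,0,0],[0,0,0],[0,0,0],[0,0,0],[0,0,0],[0,0,0],[0,0,0]]}' 60;  python3 -c "
from h import *
s=snap('scene');barline(s)"
```

```text
time: 26.77
position: [0.5207, 0.3267, 0.0801]
tcp_rot: [-3.141, 0.066, 0.23]
contact_force: [0.1, 0.1, -3.3]
grip_width: 0.0156
515 ang 13.18 far end [0.5904 0.3365] near end [0.4579 0.3054] len 0.1361 w [-0.0186 -0.0008  0.0258] z [0.0949 0.103  0.1076]
```

```bash
python3 -m pendant '{"grip":[0,0,0,0],"offset":[[0,0,1],[0,0,2],[0,0,3],[0,0,3]],"rotation":[[0,0,0],[0,0,0],[0,0,0],[0,0,0]]}' 60;  python3 -m pendant '{"grip":[0.5,0.5,0.5,0.5,0.5,0.5,0.5,0.5,0.5,0.5,0.5,0.5],"offset":[[0,0,0],[0,0,0],[0,0,0],[0,0,0],[0,0,0],[0,0,0],[0,0,0],[0,0,-20],[0,0,-50],[0,0,-90],[0,0,-120],[0,0,-120]],"rotation":[[0,0,0],[0,0,0],[0,0,0],[0,0,0],[0,0,0],[0,0,0],[0,0,0],[0,0,0],[0,0,0],[0,0,0],[0,0,0],[0,0,0]]}' 60;  python3 -c "
from h import *
s=snap('scene');barline(s);shortarm(s,.58,.338,zc=.0935)
got(.597,-.0415,.22,0,0)
cv2.imwrite('pics/k3.png',cv2.resize(s['frame'][130:290,420:580],(400,400)))"
```

```text
time: 27.15
position: [0.5204, 0.3265, 0.0768]
tcp_rot: [-3.141, 0.067, 0.23]
contact_force: [1.2, 0.7, -2.1]
grip_width: 0.016
time: 28.15
position: [0.5302, 0.3291, 0.2029]
tcp_rot: [-3.14, 0.056, 0.23]
contact_force: [-0.2, 1.0, -0.9]
grip_width: 0.0439
596 ang 12.59 far end [0.5903 0.3357] near end [0.4076 0.2949] len 0.1872 w [-0.0046 -0.0002  0.0088] z [0.0936 0.1    0.1027]
z 0.02 n 96 ymid 0.3373 wid 0.055 xfront 0.5875
z 0.031 n 108 ymid 0.3379 wid 0.0555 xfront 0.5876
z 0.04 n 123 ymid 0.337 wid 0.0554 xfront 0.5868
z 0.05 n 117 ymid 0.3375 wid 0.0543 xfront 0.587
z 0.061 n 119 ymid 0.3371 wid 0.0548 xfront 0.5869
z 0.07 n 116 ymid 0.3377 wid 0.0554 xfront 0.5874
z 0.081 n 131 ymid 0.3377 wid 0.0546 xfront 0.5882
z 0.091 n 131 ymid 0.3379 wid 0.053 xfront 0.5883
z 0.101 n 201 ymid 0.337 wid 0.0546 xfront 0.5778
off [-19.6 375.9 -19.7] rot [ 0.3  3.5 13.2]
```

View pics/k3.png

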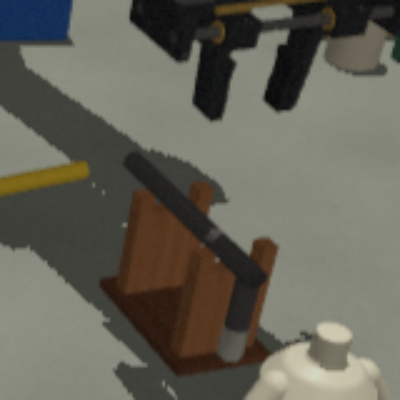

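```bash
python3 -c "
from h import *
d=snap('top');c=np.array([.5368,-.3058]);pts=[[c[0]+a,c[1]+b,.075] for a,b in((.05,.13),(.05,-.13),(-.05,-.13),(-.05,.13))]
f=np.mean([snap('top')['frame'].astype(np.float32) for _ in range(4)],0)
M=cv2.getPerspectiveTransform(proj(d,pts).astype(np.float32),np.float32([[0,0],[1040,0],[1040,400],[0,400]]))
w=cv2.warpPerspective(f,M,(1040,400),flags=cv2.INTER_CUBIC).clip(0,255).astype(np.uint8)
H=cv2.cvtColor(w,cv2.COLOR_BGR2HSV);m=((H[...,1]<45)&(H[...,2]>140)).astype(np.uint8)
n,l,st,ce=cv2.connectedComponentsWithStats(m);k=1+st[1:,4].argmax();m=(l==k).astype(np.uint8)
cs,_=cv2.findContours(m,cv2.RETR_EXTERNAL,cv2.CHAIN_APPROX_NONE);h=cv2.convexHull(np.vstack(cs))
W=lambda u,v:(c[0]+.05-v*.00025,c[1]+.13-u*.00025)
r=cv2.minAreaRect(h);print('plate',np.round(W(*r[0]),4),np.array(r[1])*.25,r[2])
g=np.zeros_like(m);cv2.fillPoly(g,[h],1);q=cv2.erode(g,np.ones((9,9)))&(1-m);q=cv2.morphologyEx(q,cv2.MORPH_OPEN,np.ones((20,20)))
n,l,st,ce=cv2.connectedComponentsWithStats(q)
for i in range(1,n):
  x,y,ww,hh,a=st[i]
  if a>800: print('notch',np.round(W(*ce[i]),4),'w,h mm',ww/4,hh/4,'back x',round(W(0,y)[0],4),'front x',round(W(0,y+hh)[0],4))
cv2.imwrite('pics/rail.png',cv2.resize(w,(780,300)))
H=hsv(d);C=cloud(d);red=((H[...,0]<6)|(H[...,0]>174))&(H[...,1]>150)&(C[...,2]>.075)&(C[...,2]<.1)&(abs(C[...,0]-.63)<.08)&(abs(C[...,1]+.04)<.05)
for s in(1,-1):
  v,u=np.nonzero(red&((C[...,0]-.628)*s>0));cc,rad=cv2.minEnclosingCircle(np.c_[u,v].astype(np.float32));print(len(u),onplane(d,[cc],.088).round(4),rad)
got(.598,-.0417,.22,0,0);got(.598,-.0417,.22,90,0)
"
```

```text
plate [ 0.5373 -0.3058] [236.54772949  65.87879181] 2.9746716022491455
notch [ 0.5268 -0.2244] w,h mm 21.5 34.5 back x 0.5438 front x 0.5093
notch [ 0.5239 -0.2782] w,h mm 21.5 35.0 back x 0.5413 front x 0.5063
notch [ 0.5211 -0.3319] w,h mm 22.0 34.75 back x 0.5383 front x 0.5036
notch [ 0.5182 -0.3857] w,h mm 21.75 35.0 back x 0.5356 front x 0.5006
65 [[ 0.6565 -0.0415  0.088 ]] 4.670560359954834
64 [[ 0.5969 -0.0415  0.088 ]] 4.638243675231934
off [-17.5 376.1 -24. ] rot [ 0.5  4.  13.2]
off [-17.5 376.1 -24. ] rot [ -2.7   3.4 -76.8]
```

View pics/rail.png

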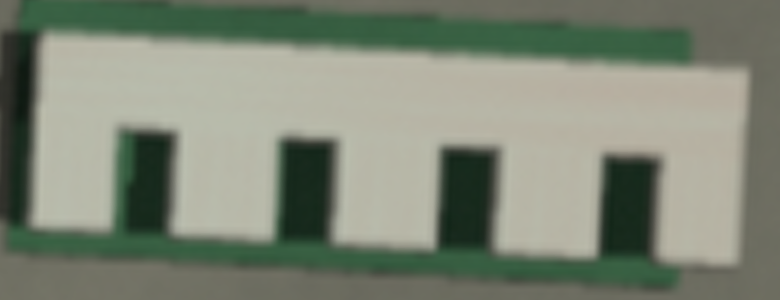

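```bash
python3 -c "
from h import *
d=snap('top');H=hsv(d);C=cloud(d)
for n,a,b in(('orange',8,18),('teal',80,95)):
  m=(H[...,0]>=a)&(H[...,0]<=b)&(H[...,1]>150)&(C[...,2]>.03)&(C[...,2]<.1)&(abs(C[...,0]-.57)<.06)&(abs(C[...,1]+.08)<.06)
  for lo,hi in((.03,.07),(.075,.1)):
    k=m&(C[...,2]>lo)&(C[...,2]<hi);P=C[k];print(n,len(P),lo,P.min(0).round(4),P.max(0).round(4))
s=manip.sense();print(s['position'],s['tcp_rot'])
"
```

```text
orange 61 0.03 [ 0.5723 -0.1399  0.0464] [ 0.5996 -0.1133  0.069 ]
orange 66 0.075 [ 0.5753 -0.1357  0.0756] [ 0.5941 -0.1181  0.0881]
teal 45 0.03 [ 0.5129 -0.0776  0.0454] [ 0.5404 -0.0532  0.0664]
teal 68 0.075 [ 0.5161 -0.0744  0.0764] [ 0.5349 -0.0569  0.0884]
[0.52769163 0.32810216 0.19484271] [3.14122254 0.07003414 0.23004544]
```

```bash
python3 -m pendant '{"grip":[0.4,0.4,0.4,0.4,0.4,0.4,0.4,0.4,0.4,0.4,0.4,0.4,0.4,0.4],"offset":[[0,0,-20],[-18,376,-24],[-18,376,-24],[-18,376,-24],[-18,376,-24],[-18,376,-24],[-18,376,-24],[-18,376,-24],[-18,376,-24],[-18,376,-24],[-18,376,-24],[-18,376,-24],[-18,376,-24],[-18,376,-24]],"rotation":[[0,0,0],[0.5,4,13.2],[0.5,4,13.2],[0.5,4,13.2],[0.5,4,13.2],[0.5,4,13.2],[0.5,4,13.2],[0.5,4,13.2],[0.5,4,13.2],[0.5,4,13.2],[0.5,4,13.2],[0.5,4,13.2],[0.5,4,13.2],[0.5,4,13.2]]}' 30;  python3 -c "
from h import *
got(.5975,-.0417,.059,0,0)"
```

```text
time: 29.67
position: [0.5976, -0.0401, 0.2211]
tcp_rot: [-3.14, -0.002, 0.001]
contact_force: [0.4, 0.6, -0.3]
grip_width: 0.035
off [ -0.4   1.9 162.1] rot [-0.1 -0.1  0.1]
```

```bash
python3 -m pendant '{"grip":[0.4,0.4,0.4,0.4,0.4,0.4,0.4,0,0,0,0,0,0],"offset":[[0,2,40],[0,2,80],[0,2,115],[0,2,140],[0,2,155],[0,2,162],[0,2,162],[0,2,162],[0,2,162],[0,2,162],[0,2,162],[0,2,162],[0,2,162]],"rotation":[[0,0,0],[0,0,0],[0,0,0],[0,0,0],[0,0,0],[0,0,0],[0,0,0],[0,0,0],[0,0,0],[0,0,0],[0,0,0],[0,0,0],[0,0,0]]}' 30; python3 -m pendant '{"grip":[0,0,0,0,0,0,0,0],"offset":[[0,0,-10],[0,0,-25],[0,0,-45],[0,0,-65],[0,0,-85],[0,0,-100],[0,0,-105],[0,0,-105]],"rotation":[[0,0,0],[0,0,0],[0,0,0],[0,0,0],[0,0,0],[0,0,0],[0,0,0],[0,0,0]]}' 30;  python3 -c "
from h import *
S=manip.sense();print(S['contact_force'],S['grip_width']);got(.535,-.2247,.16,-3,0)"
```

```text
time: 30.75
position: [0.599, -0.0431, 0.0608]
tcp_rot: [-3.14, -0.005, -0.0]
contact_force: [-0.4, 1.9, 6.6]
grip_width: 0.0188
time: 31.42
position: [0.5984, -0.0437, 0.1659]
tcp_rot: [-3.141, -0.005, -0.0]
contact_force: [-1.7, -0.2, -1.5]
grip_width: 0.0188
[-1.66809239 -0.15404376 -1.53817937] 0.01884717997309682
off [-63.3 181.    5.5] rot [-0.  -0.3  3. ]
```

```bash
python3 -m pendant '{"grip":[0,0,0,0,0,0,0,0,0],"offset":[[-13,36,0],[-25,72,0],[-38,108,0],[-50,144,0],[-60,170,0],[-63,181,0],[-63,181,0],[-63,181,0],[-63,181,0]],"rotation":[[0,0,1],[0,0,2],[0,0,3],[0,0,3],[0,0,3],[0,0,3],[0,0,3],[0,0,3],[0,0,3]]}' 30;  python3 -c "
from h import *
got(.535,-.2247,.081,-3,0);z=manip.sense()['position'][2]
s=snap('scene','p1');C=cloud(s)
for a in np.arange(z-.05,z+.004,.009):
  m=(C[...,2]>a)&(C[...,2]<a+.009)&(abs(C[...,0]-.535)<.035)&(abs(C[...,1]+.2247)<.035);P=C[m]
  if len(P)>8: print(round(a,3),len(P),'y',np.percentile(P[:,1],[3,97]).round(4),np.percentile(P[:,1],[3,97]).mean().round(4),'xf',np.percentile(P[:,0],95).round(4))
"
```

```text
time: 32.17
position: [0.5353, -0.2229, 0.1636]
tcp_rot: [-3.139, -0.002, -0.051]
contact_force: [-0.4, 0.3, -0.4]
grip_width: 0.0192
off [-0.4  2.  82.6] rot [-0.1 -0.1  0.1]
0.114 30 y [-0.2297 -0.2172] -0.2234 xf 0.5425
0.123 29 y [-0.229  -0.2176] -0.2233 xf 0.5423
0.132 33 y [-0.2296 -0.2173] -0.2234 xf 0.5439
0.141 28 y [-0.2288 -0.2175] -0.2232 xf 0.5427
0.15 34 y [-0.235  -0.2097] -0.2223 xf 0.5503
0.159 86 y [-0.2387 -0.2099] -0.2243 xf 0.5497
0.168 121 y [-0.2454 -0.2003] -0.2228 xf 0.5479
```

```bash
python3 -m pendant '{"grip":[0,0,0,0,0,0,0],"offset":[[-1,2,10],[-1,2,20],[-1,2,28],[-1,2,34],[-1,2,40],[-1,2,45],[-1,2,45]],"rotation":[[0,0,0],[0,0,0],[0,0,0],[0,0,0],[0,0,0],[0,0,0],[0,0,0]]}' 30; python3 -m pendant '{"grip":[0,0,0,0,0,0],"offset":[[0,0,10],[0,0,20],[0,0,27],[0,0,31],[0,0,33],[0,0,33]],"rotation":[[0,0,0],[0,0,0],[0,0,0],[0,0,0],[0,0,0],[0,0,0]]}' 30
```

```text
time: 32.8
position: [0.5337, -0.2261, 0.1178]
tcp_rot: [-3.139, -0.001, -0.053]
contact_force: [-0.2, 0.0, -1.5]
grip_width: 0.019
time: 33.3
position: [0.534, -0.2262, 0.086]
tcp_rot: [-3.14, -0.002, -0.053]
contact_force: [-0.8, -0.1, -1.2]
grip_width: 0.0191
```

```bash
python3 -m pendant '{"grip":[0,0,0,0,0.4,0.4,0.4,0.4,0.4,0.4,0.4,0.4,0.4,0.4],"offset":[[0,-1,0],[0,-1,0.5],[0,-1,1],[0,-1,1],[0,-1,1],[0,-1,1],[0,-1,1],[0,-1,1],[0,-1,-20],[0,-1,-50],[0,-1,-90],[0,-1,-120],[0,-1,-135],[0,-1,-135]],"rotation":[[0,0,0],[0,0,0],[0,0,0],[0,0,0],[0,0,0],[0,0,0],[0,0,0],[0,0,0],[0,0,0],[0,0,0],[0,0,0],[0,0,0],[0,0,0],[0,0,0]]}' 30;  python3 -c "
from h import *
got(.6575,-.0417,.22,0,0)"
```

```text
time: 34.47
position: [0.5348, -0.2261, 0.2247]
tcp_rot: [3.139, -0.008, -0.053]
contact_force: [0.1, 0.3, -1.1]
grip_width: 0.0356
off [ 112.8 -190.6    5.2] rot [ 0.1 -0.5 -3. ]
```

```bash
python3 -m pendant '{"grip":[0.4,0.4,0.4,0.4,0.4,0.4,0.4,0.4,0.4,0.4],"offset":[[113,-191,0],[113,-191,0],[113,-191,0],[113,-191,0],[113,-191,0],[113,-191,0],[113,-191,0],[113,-191,0],[113,-191,0],[113,-191,0]],"rotation":[[0,0,-3],[0,0,-3],[0,0,-3],[0,0,-3],[0,0,-3],[0,0,-3],[0,0,-3],[0,0,-3],[0,0,-3],[0,0,-3]]}' 30;  python3 -c "
from h import *
got(.657,-.0417,.06,0,0)
s=snap('scene','p2');t=snap('top')
cv2.imwrite('pics/p2.png',np.hstack([cv2.resize(t['frame'][200:280,380:510],(400,246)),cv2.resize(s['frame'][200:298,95:255],(400,246))]))
C=cloud(s)
for a,b in((.066,.072),(.072,.078),(.0765,.081),(.082,.113)):
  m=(C[...,2]>a)&(C[...,2]<b)&(abs(C[...,0]-.535)<.03)&(abs(C[...,1]+.2247)<.02);P=C[m]
  if len(P)>8: print(a,len(P),'y',np.percentile(P[:,1],[3,97]).round(4),'xf',np.percentile(P[:,0],95).round(4))
m=(abs(C[...,0]-.535)<.03)&(abs(C[...,1]+.2247)<.02);print('top z',np.percentile(C[m][:,2],[98,100]))
"
```

```text
time: 35.3
position: [0.6561, -0.0423, 0.2213]
tcp_rot: [-3.14, -0.002, -0.002]
contact_force: [0.6, -0.4, -0.0]
grip_width: 0.0353
off [  0.6  -0.4 161.3] rot [-0.1 -0.1 -0.1]
0.072 181 y [-0.244  -0.2056] xf 0.5635
0.0765 111 y [-0.2443 -0.2058] xf 0.5637
0.082 165 y [-0.2367 -0.2158] xf 0.5469
top z [0.1146014 0.1165306]
```

View pics/p2.png

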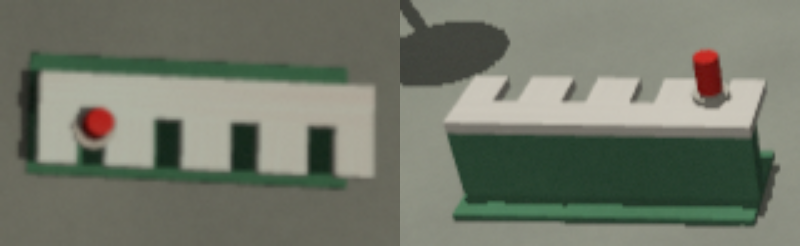

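```bash
python3 -m pendant '{"grip":[0.4,0.4,0.4,0.4,0.4,0.4,0.4,0,0,0,0,0,0],"offset":[[0,0,40],[0,0,80],[0,0,115],[0,0,140],[0,0,155],[0,0,161],[0,0,161],[0,0,161],[0,0,161],[0,0,161],[0,0,161],[0,0,161],[0,0,161]],"rotation":[[0,0,0],[0,0,0],[0,0,0],[0,0,0],[0,0,0],[0,0,0],[0,0,0],[0,0,0],[0,0,0],[0,0,0],[0,0,0],[0,0,0],[0,0,0]]}' 30; python3 -m pendant '{"grip":[0,0,0,0,0,0,0,0],"offset":[[0,0,-10],[0,0,-25],[0,0,-45],[0,0,-65],[0,0,-85],[0,0,-100],[0,0,-105],[0,0,-105]],"rotation":[[0,0,0],[0,0,0],[0,0,0],[0,0,0],[0,0,0],[0,0,0],[0,0,0],[0,0,0]]}' 30;  python3 -c "
from h import *
S=manip.sense();print(S['contact_force'],S['grip_width']);got(.529,-.3325,.165,-3,0)"
```

```text
time: 36.48
position: [0.6578, -0.0408, 0.0621]
tcp_rot: [-3.141, -0.005, -0.0]
contact_force: [-1.4, -1.2, 6.4]
grip_width: 0.0191
time: 37.15
position: [0.6572, -0.0406, 0.1671]
tcp_rot: [-3.141, -0.005, -0.0]
contact_force: [-0.4, 0.2, -1.4]
grip_width: 0.0191
[-0.38197229  0.18993065 -1.43947591] 0.019090215546268875
off [-128.1  292.     1.2] rot [-0.1 -0.3  3. ]
```

```bash
python3 -m pendant '{"grip":[0,0,0,0,0,0,0,0,0,0,0,0],"offset":[[-16,36,-5],[-32,72,-10],[-48,108,-10],[-64,144,-10],[-80,180,-10],[-96,216,-10],[-110,250,-10],[-123,280,-10],[-128,292,-10],[-128,292,-10],[-128,292,-10],[-128,292,-10]],"rotation":[[0,0,1],[0,0,2],[0,0,3],[0,0,3],[0,0,3],[0,0,3],[0,0,3],[0,0,3],[0,0,3],[0,0,3],[0,0,3],[0,0,3]]}' 30;  python3 -c "
from h import *
got(.529,-.3325,.0875,-3,0);S=manip.sense()['position'];z=S[2];print(S)
s=snap('scene','p3');C=cloud(s)
for a in np.arange(z-.056,z+.004,.009):
  m=(C[...,2]>a)&(C[...,2]<a+.009)&(abs(C[...,0]-.529)<.035)&(abs(C[...,1]+.3325)<.03);P=C[m]
  if len(P)>8: print(round(a,3),len(P),'y',np.percentile(P[:,1],[3,97]).round(4),np.percentile(P[:,1],[3,97]).mean().round(4),'xf',np.percentile(P[:,0],95).round(4))
"
```

```text
time: 38.15
position: [0.5292, -0.3311, 0.1743]
tcp_rot: [-3.139, -0.002, -0.052]
contact_force: [0.4, 0.5, -2.3]
grip_width: 0.0192
off [-0.3  1.6 86.8] rot [-0.1 -0.1  0. ]
[ 0.52917201 -0.33108396  0.17431163]
0.118 25 y [-0.3373 -0.3252] -0.3312 xf 0.5385
0.127 32 y [-0.3376 -0.3252] -0.3314 xf 0.5381
0.136 35 y [-0.337 -0.325] -0.331 xf 0.5377
0.145 31 y [-0.3372 -0.3253] -0.3313 xf 0.5377
0.154 19 y [-0.3372 -0.3251] -0.3311 xf 0.539
0.163 85 y [-0.3446 -0.3178] -0.3312 xf 0.5449
0.172 77 y [-0.3511 -0.3101] -0.3306 xf 0.5415
```

```bash
python3 -m pendant '{"grip":[0,0,0,0,0,0,0],"offset":[[-2,1,15],[-2,1,30],[-2,1,38],[-2,1,44],[-2,1,50],[-2,1,55],[-2,1,55]],"rotation":[[0,0,0],[0,0,0],[0,0,0],[0,0,0],[0,0,0],[0,0,0],[0,0,0]]}' 30; python3 -m pendant '{"grip":[0,0,0,0,0,0],"offset":[[0,0,10],[0,0,20],[0,0,26],[0,0,29],[0,0,31],[0,0,31]],"rotation":[[0,0,0],[0,0,0],[0,0,0],[0,0,0],[0,0,0],[0,0,0]]}' 30
```

```text
time: 38.78
position: [0.5268, -0.333, 0.1191]
tcp_rot: [-3.14, -0.002, -0.052]
contact_force: [-0.1, 0.5, -1.9]
grip_width: 0.0193
time: 39.28
position: [0.5268, -0.3333, 0.0884]
tcp_rot: [-3.14, -0.002, -0.053]
contact_force: [-0.1, 0.0, -1.6]
grip_width: 0.0191
```

```bash
python3 -m pendant '{"grip":[0,0,0,0,0.4,0.4,0.4,0.4,0.4,0.4,0.4,0.4,0.4,0.4],"offset":[[0,0,0],[0,0,0.7],[0,0,1.3],[0,0,1.3],[0,0,1.3],[0,0,1.3],[0,0,1.3],[0,0,1.3],[0,0,-20],[0,0,-50],[0,0,-90],[0,0,-120],[0,0,-135],[0,0,-135]],"rotation":[[0,0,0],[0,0,0],[0,0,0],[0,0,0],[0,0,0],[0,0,0],[0,0,0],[0,0,0],[0,0,0],[0,0,0],[0,0,0],[0,0,0],[0,0,0],[0,0,0]]}' 30;  python3 -m pendant '{"grip":[0.4,0.4,0.4,0.4,0.4,0.4],"offset":[[-160,0,-40],[-160,0,-40],[-160,0,-40],[-160,0,-40],[-160,0,-40],[-160,0,-40]],"rotation":[[0,0,0],[0,0,0],[0,0,0],[0,0,0],[0,0,0],[0,0,0]]}' 30; python3 -c "
from h import *
s=snap('scene','fin_s');t=snap('top','fin_t');barline(s);barline(t);C=cloud(s)
for y,x in((-.2247,.535),(-.3325,.528)):
  m=(abs(C[...,0]-x)<.02)&(abs(C[...,1]-y)<.012);print('pin top z',np.percentile(C[m][:,2],[95,98]).round(4))
w,H=hexang('top',4);hexfit(w,H)
a=cv2.resize(t['frame'][90:320,100:520],(800,438));b=np.hstack([cv2.resize(s['frame'][200:298,95:255],(265,162)),cv2.resize(s['frame'][180:280,440:580],(227,162)),cv2.resize(s['frame'][230:330,270:430],(308,162))])
cv2.imwrite('pics/fin.png',np.vstack([a,b]))
"
```

```text
time: 40.45
position: [0.5274, -0.3342, 0.2279]
tcp_rot: [3.138, -0.008, -0.053]
contact_force: [0.4, -0.7, 0.2]
grip_width: 0.0352
time: 40.95
position: [0.3655, -0.3251, 0.2631]
tcp_rot: [-3.14, -0.002, -0.055]
contact_force: [1.0, -0.6, 0.2]
grip_width: 0.0354
538 ang 13.46 far end [0.5952 0.3279] near end [0.4124 0.2841] len 0.188 w [-0.0052  0.      0.009 ] z [0.0943 0.1003 0.1028]
692 ang 13.08 far end [0.5927 0.3305] near end [0.411  0.2883] len 0.1866 w [-0.0075  0.      0.0089] z [0.0959 0.1002 0.104 ]
pin top z [0.1144 0.1148]
pin top z [0.1145 0.115 ]
centre [0.6298 0.0964] area mm2 930.975 hex ang mod60 11.4 mark 69.49691351055553 4840
```

View pics/fin.png

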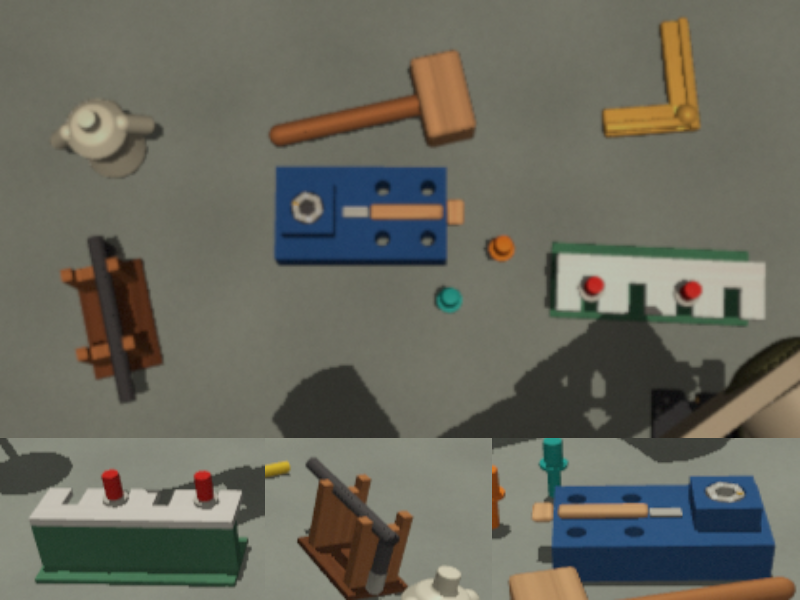

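```bash
python3 -c "
from cell import manip
print(manip.sense()['time'],manip.sign_off())"
```

```text
the job is handed in; nothing more can be done
41.25 None
```

The job is done and handed in at 41 s of robot time: the screw is slack, the key is back on its rest, and both pins that were present are parked in the rail.

- **Turning the key:** I laid it flat across its rest so that it rolled over by its own weight. I then re-gripped it, put the bit fully down into the screw and swung the long arm anticlockwise.
- **Screw:** I turned until the mark stopped moving and the torque rose. The final top view puts the screw hex at about 71.4° against the 71.6° stop. The yellow mark alone reads a little less, 69.5°, which I take as measuring error.
- **Pins:** Both stand in the rail at notches 1 and 3, upright, with their tops about 114.5 mm up against 113 mm expected. All four jig bores are now empty.
- **Bystanders:** The torso, mallet, gilt frame piece and the look-alikes appear where they started.

Two things did not go cleanly:

- **Slip:** On the first pull the key slipped out of the grip and stayed in the socket. I gripped it again, eased it back, levelled it and drew it out, and the mark then read the same within noise.
- **Key on the rest:** Between putting it down and the final view, the key shifted by roughly 5 to 10 mm, while the arm was away. It still lies level across both slots, apparently against one slot wall, with the short arm hanging down and clear of the upright.

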